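Clear the stone sample rail and sort by weight

TASK

Take every stone sample off the display rail: raise it until its studs are at the wide ends of the keyholes, then draw it off. Feel its weight, and stand it upright, lowered gently and never dropped, in a slot of its own: solid (heavy) samples in the blue rack, hollow-core (light) ones in the orange rack. Leave the bottle, tin and pad where they are.

Things in the scene. Friction and masses are not known exactly. Their poses are not given: they have to be found in the camera images.
- rail: Fixed upright plywood rail, 15 mm thick, 540 long, 164 high. Origin at bench level, middle of thickness and length; x points out of the face the samples hang on (away from the robot), y along the board. Five places at y = -210, -105, 0, 105, 210 mm, some empty; each has two studs 25 mm either side of it: shank 6 mm dia, 9 long, then brass head 13 mm dia, 4 thick. Foot on the robot's side.
- rail_studs (a point): Middle of the rail's hanging face, at stud height (154 mm over the bench); axes as the rail's. A hanging sample's back touches this face and the studs bear on the upper ends of its slots. Raised 18 mm, the stud heads (which end 13 mm off the face) are centred in the wide ends and the sample can be drawn straight out along x, by 15 mm or more, until clear.
- rack_blue: Loose blue rack for solid samples, 104 mm along x, 168 along y, 55 high, 1.6 kg. Origin: centre of its underside. Three slots along its x axis, centres at y = -50, 0, 50 mm, each 32 wide and 94 long; slot floor 10 mm above the origin, bars between slots 45 mm higher, lips at the slot ends 12 mm higher.
- rack_orange: Loose orange rack for hollow-core samples, 104 mm along x, 168 along y, 55 high, 1.6 kg. Origin: centre of its underside. Three slots along its x axis, centres at y = -50, 0, 50 mm, each 32 wide and 94 long; slot floor 10 mm above the origin, bars between slots 45 mm higher, lips at the slot ends 12 mm higher.
- sample_1_mid (a point): Stone sample on a keyhole hanger, 149 mm high (may be absent). Point half-way up, z up, x out of its front, y its width. Tile 80 wide, 20 thick, its top 14.5 mm below the point. Above it at the back a 4 mm steel plate with keyholes. On top a black grip tab, 32 wide (y), 12 thick (x), centred over the point, 32.5 to 74.5 mm above it. All look alike: solid 410-490 g, hollow-core 180-220 g.
- sample_2_mid (a point): Sample like sample_1, by the same point and axes (may be absent). On all samples the plate (x = -10 to -6 mm) has two upright keyholes, at y = -25 and 25 mm: wide end 19 mm square, its centre 1.5 mm above the point; narrow slot 9 mm wide, going up from it to 22.5 mm above the point.
- sample_3_mid (a point): Sample like sample_1, by the same point and axes (may be absent). Solid or hollow-core, known by weight only.
- sample_4_mid (a point): Sample like sample_1, by the same point and axes (may be absent). Solid or hollow-core, known by weight only.
- sample_5_mid (a point): Sample like sample_1, by the same point and axes (may be absent). Solid or hollow-core, known by weight only.
- spray_bottle: Bystander: white bottle with red cap, 66 mm diameter, 190 mm high; origin at the centre of its underside.
- compound_tin: Bystander: tin, 80 mm diameter, 80 mm high; origin at the centre of its underside.
- polishing_pad: Bystander: grey polishing pad, 120 mm diameter, 30 mm high; origin at the centre of its underside.
There are look-alikes about, which are no part of the job. Leave any purple look-alike of the part that bears sample_5_mid alone.

How it is judged:
At the end, for the whole second after the job is handed in: Every sample present stands at rest in a rack slot, solid ones (bearing on the rack with over 3.2 N) in the blue, hollow ones (under 3.2 N) in the orange: within 30 mm of mid-slot, on its floor (middle 60 to 95 mm over the rack's underside), leaning under 0.4 rad; both racks level on the bench (((contact force between sample_1 and rack_blue above 3.2 N and x of sample_1_mid in the frame of rack_blue between -0.03 and 0.03 m and y of sample_1_mid in the frame of rack_blue between -0.07 and 0.07 m and z of sample_1_mid in the frame of rack_blue between 0.06 and 0.095 m) or (contact force between sample_1 and rack_orange below 3.2 N and x of sample_1_mid in the frame of rack_orange between -0.03 and 0.03 m and y of sample_1_mid in the frame of rack_orange between -0.07 and 0.07 m and z of sample_1_mid in the frame of rack_orange between 0.06 and 0.095 m)) and angle between each of sample_1_mid, sample_2_mid, sample_3_mid, sample_4_mid, sample_5_mid's own z axis and vertical below 0.4 rad and linear speed of each of sample_1, sample_2, sample_3, sample_4, sample_5 below 0.03 m/s and ((contact force between sample_2 and rack_blue above 3.2 N and x of sample_2_mid in the frame of rack_blue between -0.03 and 0.03 m and y of sample_2_mid in the frame of rack_blue between -0.07 and 0.07 m and z of sample_2_mid in the frame of rack_blue between 0.06 and 0.095 m) or (contact force between sample_2 and rack_orange below 3.2 N and x of sample_2_mid in the frame of rack_orange between -0.03 and 0.03 m and y of sample_2_mid in the frame of rack_orange between -0.07 and 0.07 m and z of sample_2_mid in the frame of rack_orange between 0.06 and 0.095 m)) and ((contact force between sample_3 and rack_blue above 3.2 N and x of sample_3_mid in the frame of rack_blue between -0.03 and 0.03 m and y of sample_3_mid in the frame of rack_blue between -0.07 and 0.07 m and z of sample_3_mid in the frame of rack_blue between 0.06 and 0.095 m) or (contact force between sample_3 and rack_orange below 3.2 N and x of sample_3_mid in the frame of rack_orange between -0.03 and 0.03 m and y of sample_3_mid in the frame of rack_orange between -0.07 and 0.07 m and z of sample_3_mid in the frame of rack_orange between 0.06 and 0.095 m)) and ((contact force between sample_4 and rack_blue above 3.2 N and x of sample_4_mid in the frame of rack_blue between -0.03 and 0.03 m and y of sample_4_mid in the frame of rack_blue between -0.07 and 0.07 m and z of sample_4_mid in the frame of rack_blue between 0.06 and 0.095 m) or (contact force between sample_4 and rack_orange below 3.2 N and x of sample_4_mid in the frame of rack_orange between -0.03 and 0.03 m and y of sample_4_mid in the frame of rack_orange between -0.07 and 0.07 m and z of sample_4_mid in the frame of rack_orange between 0.06 and 0.095 m)) and ((contact force between sample_5 and rack_blue above 3.2 N and x of sample_5_mid in the frame of rack_blue between -0.03 and 0.03 m and y of sample_5_mid in the frame of rack_blue between -0.07 and 0.07 m and z of sample_5_mid in the frame of rack_blue between 0.06 and 0.095 m) or (contact force between sample_5 and rack_orange below 3.2 N and x of sample_5_mid in the frame of rack_orange between -0.03 and 0.03 m and y of sample_5_mid in the frame of rack_orange between -0.07 and 0.07 m and z of sample_5_mid in the frame of rack_orange between 0.06 and 0.095 m)) and angle between each of rack_blue, rack_orange's own z axis and vertical below 0.05 rad and height (world z) of each of rack_blue, rack_orange below 0.01 m); the robot touches nothing.
It fails at once if a bystander (bottle, tin or pad) is moved more than 40 mm (distance of any of spray_bottle, compound_tin, polishing_pad from where it was at the start of the episode above 0.04 m).
It fails at once if a sample is let fall (not held by the fingers and moving faster than 0.8 m/s) ((linear speed of sample_1 above 0.8 m/s and contact force between sample_1 and the fingers below 0.2 N) or (linear speed of sample_2 above 0.8 m/s and contact force between sample_2 and the fingers below 0.2 N) or (linear speed of sample_3 above 0.8 m/s and contact force between sample_3 and the fingers below 0.2 N) or (linear speed of sample_4 above 0.8 m/s and contact force between sample_4 and the fingers below 0.2 N) or (linear speed of sample_5 above 0.8 m/s and contact force between sample_5 and the fingers below 0.2 N)).
Of sample_1, sample_2, sample_3, sample_4, sample_5 only 3 to 5 are there at a start; the rules pass over those that are not, and their reading is None.
At some moment in a run one of rack_blue, rack_orange may be knocked a few centimetres aside while the robot is not near it.
It also fails if it takes over 210 s, if anything falls off the work surface, if the arm or the gripper's body presses on something with over 40 N, if the wrist force passes 120 N, or if a joint passes its speed limit or range.

ROBOT

A 6-joint arm with a two-finger parallel gripper is mounted at the origin on the work surface. World frame = base frame: x ahead of the robot, y to its left, z up, the work surface at z = 0. Lengths are in m, angles in rad, forces in N, time in s.
With the tool pointing down it reaches from about 0.25 to 0.775 m from the base axis. Payload 4 kg.
Tool frame: the origin (TCP) lies at the very end of the fingers, on their centre line; the grasp point (between the pads) lies 19 mm behind it; z points along the fingers, y is the direction in which the jaws open and shut (so a half turn about z gives the same grasp; the last joint's range is limited). The gripper opens to 94 mm and grips with 3 to 60 N. Pads are 16 mm wide; open, the fingers measure 119 mm over their backs; the gripper's body (75 mm by 177 mm) begins 78 mm behind the grasp point.
Start: joints at [1.143, 0.087, 1.371, -0, 1.684, -0.103], TCP at [0.176, 0.521, 0.206] pointing down, gripper open.
Joint ranges: [-3.1, 3.1], [-0.76, 2.03], [0.27, 2.55], [-1.08, 4.22], [0.17, 2.65], [-2.57, 2.57]. Speed limits (rad/s): [2.79, 2.79, 3.14, 3.14, 3.14, 3.14].

INTERFACE

Orientations are given as [roll, pitch, yaw] about the fixed x, y, z axes, in that order (R = Rz(yaw) Ry(pitch) Rx(roll)).
In Python, from bench import robot, snapshot, models gives the robot as it stands.
- The arm moves only by the tool arm_command, never from a script. Its argument "commands" is text: rows parted by semicolons, each of 7 numbers parted by spaces: the shift along the tool's x, y, z in mm, then the turn, a rotation vector about the tool's x, y, z in degrees, then the opening, from 0 (shut) to 1 (fully open). In form: tx ty tz rx ry rz hand; .... A call has 1 to 12 rows; each row shifts and turns the pose as measured when the row begins, along the tool's axes as they then stand; what a row does not reach is not made up. A row lasts 1/8 s, in which the tool goes at most 62.5 mm and 10.7 degrees, less where a joint would pass 70% of its speed; a pose out of reach is approached as far as the arm can. A call is refused whole if a number of a shift passes 62.5 or a number of a turn 10.7, either way. A call with a gripper value outside its range is refused whole. The fingers move at their own pace and stop on an object; the grip force is fixed at half the most. Time passes only in rows, so rows that do not move let the fingers close. It gives the time, the measured TCP pose, the force and the opening at its end, in the units of the state.
- robot.get_obs(): the state, without advancing time (a new reading comes with each control period).
- snapshot(name): name is "scene" or "top" or "wrist"; returns a dict with "img" (384x512x3 uint8, blue, green, red), "camera_matrix" (3x3 intrinsics, pixels), "dist" ([k1, k2, p1, p2, k3] as OpenCV has them; the pictures are not rectified), "origin" and "rotation" of the camera in the world. Camera axes: x right, y down, z forward; pixel columns grow to the right and rows downward; lengths in m; the calibration is good to about 2 mm. A picture is of the moment at which its call begins. There is no depth.
- robot.close_job(): hands the job in, once; it reports no verdict.
Trained networks look in a picture, given as the dict that the camera call returned (one of the last four; its "shot" number tells which), for a name from the list of things; names that differ only in an ending like _2 or _b are one class to them, and where a whole thing is asked for, a point or a joint stands for the part that bears it (a point fixed in the world has none). Each returns a list of dicts, best first, with "conf" (0 to 1); they miss things now and then, are a little off and sometimes report something else, mostly with a low value. They report only what shows in the picture. A call takes as long as a camera call. They do not tell look-alikes from the thing itself.
- models.spot_in(query, picture): "bbox" ([left, top, width, height] as shares, 0 to 1, of the picture: columns of its width, rows of its height, round what is visible of it).
- models.tip_of(query, picture): "centre" ([column, row] as shares, 0 to 1, of the picture: columns of its width, rows of its height: a listed point, or the origin of a listed thing).
The state is a dict: "time": time; "joint_positions": joint angles; "qvel": joint speeds; "joint_torque": joint torques, N m; "tool_pos": TCP position; "ee_rot": TCP orientation; "wrist_force": force on the tool from outside, world axes, zero at the start; "wrist_torque": the same for the moment, N m; "width": finger opening in m.
Only numpy, scipy, OpenCV 4.12 (cv2) and the standard library are available. Lean on these libraries where they do the work, as an engineer would, in place of code of your own. Each camera call takes 0.05 s, during which the arm holds its last target. There are 200 camera calls.

## Working session

There is one attempt and no reset: what is moved stays moved. The work goes in short steps, Python scripts to look and compute and a tool call to move; the robot and the scene stay as the last step left them, time stands still between calls to the robot, and variables do not carry over. Pictures are saved under pics/ and viewed, about 12 in all and at most 16, crops included, and the job is handed in when it is done.

Besides the shell and the picture viewer there is one more tool, called after "Call:" by a JSON object that holds its "op" and its "data". arm_command: Moves the arm, as the interface text tells. Its arguments: {"type":"object","properties":{"commands":{"type":"string"}},"required":["commands"]}

```bash
ls; mkdir -p pics; cat > h.py <<'E'
import numpy as np, cv2
from bench import robot, snapshot, models
def ray(s,uv):
    K=np.array(s["camera_matrix"]);d=np.array(s["dist"],float)
    p=cv2.undistortPoints(np.array([[uv]],float),K,d)[0,0]
    v=np.array(s["rotation"])@np.array([p[0],p[1],1.]);return np.array(s["origin"]),v
def onz(s,uv,z):
    o,v=ray(s,uv);return o+v*(z-o[2])/v[2]
def proj(s,P):
    R=np.array(s["rotation"]);o=np.array(s["origin"])
    return cv2.projectPoints(((np.atleast_2d(P)-o)@R),np.zeros(3),np.zeros(3),np.array(s["camera_matrix"]),np.array(s["dist"],float))[0][:,0]
E
python3 - <<'E'
from h import *
for n in("scene","top"):
    s=snapshot(n);cv2.imwrite(f"pics/{n}0.png",s["img"]);print(n,s["origin"],np.round(s["rotation"],2).tolist())
    for q,z in(("rail_studs",.154),("rail",0),("rack_blue",0),("rack_orange",0),("sample_1_mid",.15),("spray_bottle",0),("compound_tin",0),("polishing_pad",0)):
        for r in models.tip_of(q,s):
            uv=np.array(r["centre"])*[512,384];print(q,round(r["conf"],2),uv.round(1),onz(s,uv,z).round(3))
E
```

```text
pics
scene [ 1.24215711 -0.65102182  0.88822404] [-2.24, 0.01, 0.82]Traceback (most recent call last):
  File "<stdin>", line 6, in <module>
  File "h.py", line 8, in onz
    o,v=ray(s,uv);return o+v*(z-o[2])/v[2]
                                      ~^^^
IndexError: invalid index to scalar variable.
```

```bash
cat > h.py <<'E'
import numpy as np, cv2
from scipy.spatial.transform import Rotation as Ro
from bench import robot, snapshot, models
def rot(s): return Ro.from_euler("xyz",s["rotation"]).as_matrix()
def ray(s,uv):
    K=np.array(s["camera_matrix"]);d=np.array(s["dist"],float)
    p=cv2.undistortPoints(np.array([[uv]],float),K,d)[0,0]
    return np.array(s["origin"]),rot(s)@np.array([p[0],p[1],1.])
def onz(s,uv,z):
    o,v=ray(s,uv);return o+v*(z-o[2])/v[2]
def proj(s,P):
    return cv2.projectPoints((np.atleast_2d(P)-np.array(s["origin"]))@rot(s),np.zeros(3),np.zeros(3),np.array(s["camera_matrix"]),np.array(s["dist"],float))[0][:,0]
E
python3 - <<'E'
from h import *
for n in("scene","top"):
    s=snapshot(n);cv2.imwrite(f"pics/{n}0.png",s["img"]);print(n,s["origin"],np.round(s["rotation"],2).tolist())
    for q,z in(("rail_studs",.154),("rail",0),("rack_blue",0),("rack_orange",0),("sample_1_mid",.15),("spray_bottle",0),("compound_tin",0),("polishing_pad",0)):
        for r in models.tip_of(q,s):
            uv=np.array(r["centre"])*[512,384];print(q,round(r["conf"],2),uv.round(1),onz(s,uv,z).round(3))
print(robot.get_obs())
E
```

```text
scene [ 1.24215711 -0.65102182  0.88822404] [-2.24, 0.01, 0.82]
rail_studs 0.83 [237.7 164.8] [0.424 0.018 0.154]
rail 0.87 [236.6 207.6] [ 0.434 -0.003  0.   ]
rail 0.47 [307.1 219.7] [0.631 0.119 0.   ]
rack_blue 0.66 [305.9 219.4] [ 0.627  0.117 -0.   ]
rack_blue 0.64 [ 90.1 273.2] [ 0.366 -0.478  0.   ]
rack_orange 0.95 [239.3 256.9] [ 0.603 -0.138  0.   ]
sample_1_mid 0.61 [176.4 201.5] [ 0.436 -0.216  0.15 ]
sample_1_mid 0.45 [292.2 152.4] [0.488 0.193 0.15 ]
spray_bottle 0.71 [136.3 329.3] [ 0.609 -0.475  0.   ]
spray_bottle 0.18 [178.8 202.5] [ 0.282 -0.125  0.   ]
compound_tin 0.85 [358.9 169.6] [0.581 0.457 0.   ]
polishing_pad 0.69 [ 91.9 271.1] [ 0.362 -0.471  0.   ]
top [0.26688578 0.00899248 1.41628065] [-2.93, 0.0, -1.62]
rail_studs 0.7 [260.5 224.4] [ 0.446 -0.004  0.154]
rail 0.77 [260.  235.8] [ 0.429 -0.002  0.   ]
rack_blue 0.62 [216.9 179.8] [0.628 0.135 0.   ]
rack_orange 0.96 [296.2 181.2] [ 0.61  -0.135  0.   ]
sample_1_mid 0.71 [327.2 228.4] [ 0.424 -0.202  0.15 ]
spray_bottle 0.85 [393.5 173.8] [ 0.618 -0.467  0.   ]
compound_tin 0.71 [120.8 200.6] [0.573 0.46  0.   ]
polishing_pad 0.68 [402.3 249.4] [ 0.362 -0.466  0.   ]
{'time': 1.0, 'joint_positions': array([ 1.14293423e+00,  8.71923401e-02,  1.37069878e+00,  3.12507894e-06,
        1.68362849e+00, -1.03129829e-01]), 'qvel': array([ 0.00086533,  0.00056265, -0.00140829,  0.00065755, -0.0016087 ,
       -0.0005677 ]), 'joint_torque': array([ 1.31598052e-03, -3.40059793e+01, -3.02603710e+01,  7.17884093e-02,
        2.38385203e-02,  1.52734077e-05]), 'tool_pos': array([0.1755028 , 0.5212565 , 0.20551068]), 'ee_rot': array([3.14151968e+00, 4.43054464e-06, 2.81686074e+00]), 'wrist_force': array([-0.17797021,  0.16627026,  0.80534704]), 'wrist_torque': array([-0.09366391, -0.01483025, -0.02794499]), 'width': 0.09379351718542618}
```

View pics/scene0.png

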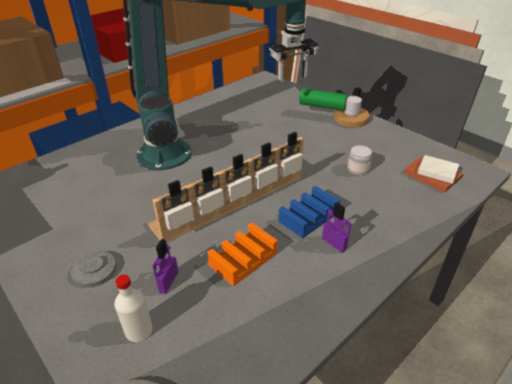

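View pics/top0.png

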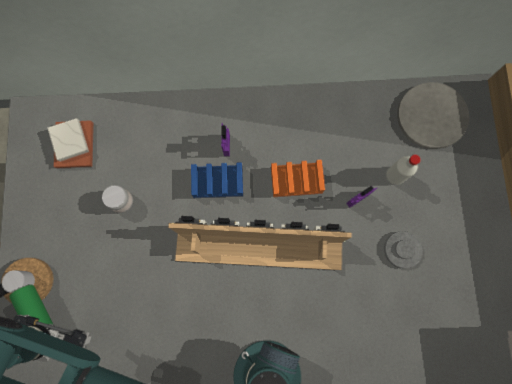

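The scene picture shows all five places on the rail filled, with tabs at about (175,187) to (292,140). Blue rack is at (308,210) and orange at (243,253). The purple look-alikes are free-standing at (165,265) and (337,228), off the rail, so I leave them alone. The top view agrees. Next I go above the rail for a close look.

Call:
{"op": "arm_command", "data": {"commands": "-35 -34 -20 0 0 0 1;-35 -34 -20 0 0 0 1;-35 -34 -20 0 0 0 1;-35 -34 -20 0 0 0 1;-35 -34 -20 0 0 0 1;-35 -34 -20 0 0 0 1;-35 -34 -20 0 0 0 1;-35 -34 -20 0 0 0 1;-35 -34 -20 0 0 0 1;-35 -34 -20 0 0 0 1;-35 -34 -10 0 0 0 1;-35 -34 -10 0 0 0 1"}}

```text
time: 2.5
tool_pos: [0.45, -0.0129, 0.434]
ee_rot: [-3.141, 0.008, 2.824]
wrist_force: [-0.2, 0.7, 0.4]
width: 0.0941
```

Call:
{"op": "arm_command", "data": {"commands": "0 0 0 0 0 10.2 0.5;0 0 0 0 0 10.2 0.5;0 0 0 0 0 10.2 0.5;0 0 0 0 0 10.2 0.5;0 0 0 0 0 10.2 0.5;0 0 0 0 0 10.2 0.5;0 0 0 0 0 10.2 0.5;0 0 0 0 0 0 0.5"}}

```text
time: 3.5
tool_pos: [0.4518, -0.0174, 0.4342]
ee_rot: [3.133, 0.003, 1.531]
wrist_force: [-0.3, 0.8, -0.5]
width: 0.0469
```

```bash
python3 - <<'E'
from h import *
o=robot.get_obs();print(o["tool_pos"],o["ee_rot"],o["wrist_force"])
s=snapshot("wrist");cv2.imwrite("pics/w1.png",s["img"]);print(s["origin"],s["rotation"],s["camera_matrix"])
for q,z in(("rail_studs",.154),("rack_blue",0),("rack_orange",0),("sample_1_mid",.1345)):
    for r in models.tip_of(q,s):
        uv=np.array(r["centre"])*[512,384];print(q,round(r["conf"],2),uv.round(1),onz(s,uv,z).round(3))
E
```

```text
[ 0.45175494 -0.017371    0.43422968] [3.13334647e+00 3.04819208e-03 1.53089489e+00] [-0.25664244  0.78471762 -0.5079254 ]
[0.45258738 0.0519174  0.6134941 ] [ 2.89752182 -0.00649066 -0.04129119] [[265.54901773   0.         255.37998923]
 [  0.         265.54901773 189.87961529]
 [  0.           0.           1.        ]]
rail_studs 0.89 [248.3 155.8] [ 0.441 -0.001  0.154]
rack_blue 0.79 [325.2  87. ] [0.613 0.124 0.   ]
rack_orange 0.61 [322.7 201.9] [ 0.612 -0.138  0.   ]
sample_1_mid 0.92 [242.6 260.8] [ 0.419 -0.212  0.134]
```

View pics/w1.png

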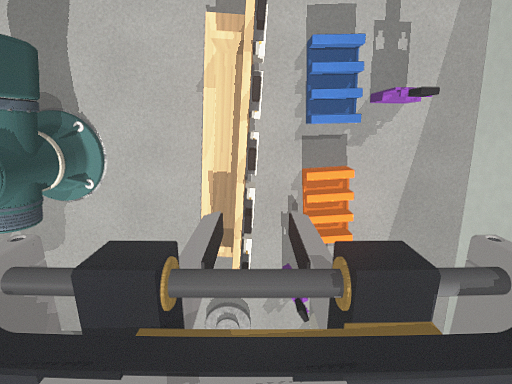

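The wrist picture shows the rail from above with tab tops near (263,15), (257,85), (252,162) and (248,218). Blue rack is at (335,80), orange at (328,205), and the purple ones at (400,95) and (298,300). I'll enlarge it to get the tab edges.

```bash
python3 - <<'E'
from h import *
im=cv2.imread("pics/w1.png")
a=cv2.resize(im[0:250,200:290],None,fx=2.4,fy=2.4,interpolation=2)
a=cv2.resize(im[55:125,220:300],(400,350),interpolation=cv2.INTER_CUBIC)
b=cv2.resize(im[130:200,220:300],(400,350),interpolation=cv2.INTER_CUBIC)
cv2.imwrite("pics/c1.png",np.hstack([a,b]))
g=im.max(2); m=((g<60)*255).astype(np.uint8);m[:,:235]=0;m[:,280:]=0;m[238:]=0
n,l,st,c=cv2.connectedComponentsWithStats(m)
for i in range(1,n):
    if st[i,4]>25: print(st[i],c[i].round(1))
E
```

```text
(no output)
```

View pics/c1.png

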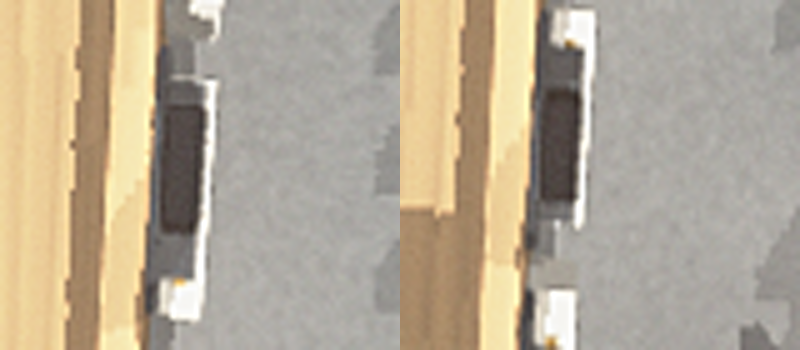

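The crop shows two black tabs, at about cols 252–261, rows 76–102 and cols 248–256, rows 147–171. I'll fit the rail pose to the tab outlines.

```bash
cat >> h.py <<'E'
from scipy.optimize import least_squares
YS=np.array([.21,.105,0,-.105,-.21])
def hullc(s,P):
    uv=proj(s,P).astype(np.float32);h=cv2.convexHull(uv);M=cv2.moments(h);return np.array([M["m10"]/M["m00"],M["m01"]/M["m00"]])
def tab(x,y,zl,zh,yaw):
    c,sn=np.cos(yaw),np.sin(yaw)
    return np.array([[x+c*a-sn*b,y+sn*a+c*b,z] for a in(-.006,.006) for b in(-.016,.016) for z in(zl,zh)])
def darkblobs(s,roi,th=75,amin=60):
    m=((s["img"].max(2)<th)*255).astype(np.uint8);r0,r1,c0,c1=roi;k=np.zeros_like(m);k[r0:r1,c0:c1]=m[r0:r1,c0:c1]
    n,l,st,c=cv2.connectedComponentsWithStats(k)
    return [(st[i].tolist(),c[i]) for i in range(1,n) if st[i,4]>amin]
E
python3 - <<'E'
from h import *
s=snapshot("wrist")
for th in(70,80,90):
    for b in darkblobs(s,(0,240,238,285),th,60): print(th,b[0],b[1].round(1))
print(s["img"][85:92,248:264].max(2))
E
```

```text
80 [255, 0, 11, 30, 235] [260.5  13.9]
80 [252, 76, 9, 26, 87] [256.1  89. ]
80 [248, 148, 8, 22, 128] [251.3 158.8]
80 [244, 208, 8, 25, 174] [247.4 219.7]
90 [255, 0, 11, 30, 260] [260.1  13.5]
90 [252, 76, 9, 26, 200] [255.7  88.2]
90 [248, 147, 8, 24, 168] [251.3 158.1]
90 [242, 188, 10, 48, 219] [246.8 216.8]
[[249 250 170 101  87  78  82  80  84  83  80  68 112 254 246 166]
 [250 255 161 109  76  81  80  81  80  83  79  72 114 252 229 163]
 [250 255 136 106  77  77  86  81  83  84  78  68 114 255 192 168]
 [251 246 125 110  77  79  84  84  84  82  83  66 146 255 175 173]
 [252 247 106 107  82  84  81  87  84  75  77  62 147 255 169 169]
 [253 246 100 108  81  79  84  80  79  82  81  65 149 255 178 164]
 [243 241 101 111  70  81  86  81  83  83  78  65 146 255 169 169]]
```

```bash
python3 - <<'E'
from h import *
s=snapshot("wrist")
obs={1:(255.8,88.8),2:(251.3,158.8),3:(247.5,219.7)}
def pred(p,i):
    c,sn=np.cos(p[2]),np.sin(p[2]);return hullc(s,tab(p[0]-sn*YS[i],p[1]+c*YS[i],.167,.209,p[2]))
f=lambda p:np.concatenate([pred(p,i)-np.array(o) for i,o in obs.items()])
r=least_squares(f,[.447,0,0],x_scale=[.01,.01,.05],diff_step=1e-3);p=r.x;print(p,r.fun.round(2))
c,sn=np.cos(p[2]),np.sin(p[2])
for i in range(5): print(i+1,(p[0]-sn*YS[i]).round(4),(p[1]+c*YS[i]).round(4))
for q in("rack_blue","rack_orange"):
    for r in models.spot_in(q,s): print(q,round(r["conf"],2),(np.array(r["bbox"])*[512,384,512,384]).round(1))
E
```

```text
[ 0.4467109  -0.00143412 -0.10876707] [ 0.01 -0.42  0.04 -0.14 -0.06  0.68]
1 0.4695 0.2073
2 0.4581 0.1029
3 0.4467 -0.0014
4 0.4353 -0.1058
5 0.4239 -0.2102
rack_blue 0.97 [301.7  32.8  63.2  91.5]
rack_blue 0.24 [241.5 180.2  11.3  53.4]
rack_orange 0.84 [303.8 166.2  51.2  78.2]
```

```bash
cat >> h.py <<'E'
def togo(x,y,z,yaw,pr=True):
    o=robot.get_obs();R=Ro.from_euler("xyz",o["ee_rot"]);T=Ro.from_euler("xyz",[np.pi,0,yaw])
    d=np.array([x,y,z])-o["tool_pos"]
    w=np.degrees((R.inv()*T).as_rotvec());print("t",round(o["time"],1),"pos",o["tool_pos"].round(4),"shift(now axes)",(R.inv().apply(d)*1000).round(1),"shift(target axes)",(T.inv().apply(d)*1000).round(1),"rot",w.round(1),"F",o["wrist_force"].round(2),"w",round(o["width"],4))
E
python3 -c "
from h import *
togo(.4467,-.0014,.26,1.462)"
```

```text
t 4.0 pos [ 0.4518 -0.0174  0.4341] shift(now axes) [ 16.3  -7.1 174. ] shift(target axes) [ 15.3  -6.8 174.1] rot [0.5 0.2 3.9] F [1.03 0.34 0.45] w 0.047
```

Call:
{"op": "arm_command", "data": {"commands": "0 0 0 0.5 0.2 3.9 0.5;4 -2 40 0 0 0 0.5;4 -2 40 0 0 0 0.5;4 -2 40 0 0 0 0.5;4 -1 40 0 0 0 0.5;0 0 8 0 0 0 0.5;0 0 0 0 0 0 0.5"}}

```text
time: 4.82
tool_pos: [0.4474, -0.0005, 0.2632]
ee_rot: [3.138, -0.0, 1.461]
wrist_force: [-0.8, -0.5, 0.4]
width: 0.047
```

```bash
python3 - <<'E'
from h import *
togo(.4467,-.0014,.173,1.462)
s=snapshot("wrist");cv2.imwrite("pics/w2.png",s["img"])
pt=proj(s,tab(.4467,-.0014,.167,.209,-.109));print(pt.round(0).tolist())
for b in darkblobs(s,(0,330,150,350),90,150): print(b[0],b[1].round(1))
E
```

```text
t 4.8 pos [ 0.4474 -0.0005  0.2632] shift(now axes) [-1.  -0.9 90.2] shift(target axes) [-1.  -0.6 90.2] rot [ 0.2 -0.  -0. ] F [-0.83 -0.47  0.36] w 0.047
[[250.0, 206.0], [249.0, 219.0], [250.0, 177.0], [249.0, 186.0], [261.0, 206.0], [262.0, 219.0], [261.0, 177.0], [262.0, 186.0]]
[248, 60, 15, 45, 590] [255.7  82. ]
[249, 173, 14, 46, 527] [256.  197.1]
[169, 213, 175, 85, 2820] [259.5 261.2]
[150, 241, 184, 88, 2473] [186.1 291. ]
[333, 241, 17, 32, 306] [342.4 251. ]
[327, 298, 23, 31, 479] [336.7 315.8]
```

View pics/w2.png

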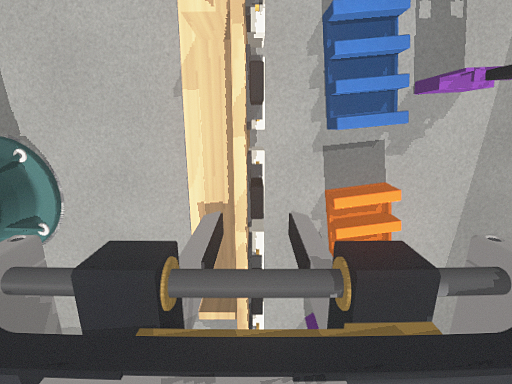

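The tab at cols 249–263, rows 173–219 sits where the fit predicted, centred between the fingers. I go down and grip it.

Call:
{"op": "arm_command", "data": {"commands": "-0.5 -0.5 30 0.2 0 0 0.5;0 0 30 0 0 0 0.5;0 0 20 0 0 0 0.5;0 0 9 0 0 0 0.5;0 0 0 0 0 0 0.5;0 0 0 0 0 0 0;0 0 0 0 0 0 0;0 0 0 0 0 0 0;0 0 0 0 0 0 0;0 0 0 0 0 0 0"}}

```text
time: 6.12
tool_pos: [0.454, -0.0027, 0.1875]
ee_rot: [3.12, 0.0, 1.461]
wrist_force: [-2.8, 0.4, 1.8]
width: 0.0119
```

```bash
python3 - <<'E'
from h import *
togo(.4467,-.0014,.173,1.462)
E
```

```text
t 6.1 pos [ 0.454  -0.0027  0.1875] shift(now axes) [ 0.5 -7.7 14.3] shift(target axes) [ 0.5 -7.4 14.5] rot [ 1.2  0.  -0.1] F [-2.83  0.4   1.78] w 0.0119
```

```bash
python3 - <<'E'
from h import *
s=snapshot("scene");a=cv2.resize(s["img"][110:240,140:320],(720,520),interpolation=cv2.INTER_CUBIC);cv2.imwrite("pics/s3.png",a)
togo(.4467,-.0014,.173,1.462)
E
```

```text
t 6.2 pos [ 0.4541 -0.0027  0.1874] shift(now axes) [ 0.5 -7.9 14.3] shift(target axes) [ 0.5 -7.5 14.4] rot [ 1.2  0.  -0.1] F [-3.84  0.57  2.23] w 0.0118
```

View pics/s3.png

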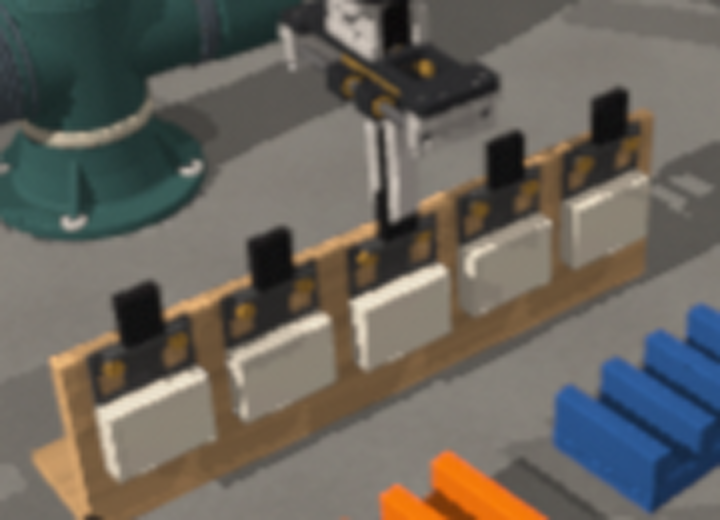

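The middle sample still hangs normally at about (400,300) in the crop. The grip is some 14 mm higher than meant, so I open and check where the descent stops.

Call:
{"op": "arm_command", "data": {"commands": "0 0 0 0 0 0 0.5;0 0 0 0 0 0 0.5;0 0 0 0 0 0 0.5"}}

```text
time: 6.55
tool_pos: [0.4562, -0.0029, 0.1876]
ee_rot: [3.115, 0.0, 1.461]
wrist_force: [-0.6, 0.7, -0.1]
width: 0.0388
```

```bash
python3 - <<'E'
from h import *
togo(.452,-.0014,.174,1.462)
s=snapshot("wrist");cv2.imwrite("pics/w4.png",s["img"])
for b in darkblobs(s,(0,235,150,350),90,150): print(b[0],b[1].round(1))
E
```

```text
t 6.5 pos [ 0.4562 -0.0029  0.1876] shift(now axes) [ 1.  -4.7 13.5] shift(target axes) [ 1.  -4.4 13.6] rot [ 1.6  0.  -0.1] F [-0.64  0.72 -0.14] w 0.0388
[231, 24, 22, 71, 1446] [241.6  58.8]
[242, 193, 23, 42, 825] [253.2 214.4]
```

Call:
{"op": "arm_command", "data": {"commands": "0 -4.5 0 1.6 0 0 0.5;0 0 0 0 0 0 0.5;0 0 0 0 0 0 0.5"}}

```text
time: 6.98
tool_pos: [0.4518, -0.0024, 0.1875]
ee_rot: [-3.139, 0.0, 1.46]
wrist_force: [0.2, 0.1, -1.0]
width: 0.0471
```

Call:
{"op": "arm_command", "data": {"commands": "0 0 7 0 0 0 0.5;0 0 0 0 0 0 0.5"}}

```text
time: 7.22
tool_pos: [0.4517, -0.0024, 0.1798]
ee_rot: [-3.139, 0.0, 1.46]
wrist_force: [0.4, -0.3, 0.4]
width: 0.047
```

Call:
{"op": "arm_command", "data": {"commands": "0 0 7 0 0 0 0.5;0 0 0 0 0 0 0.5"}}

```text
time: 7.48
tool_pos: [0.4514, -0.0024, 0.172]
ee_rot: [-3.138, 0.0, 1.46]
wrist_force: [0.4, 0.3, -0.3]
width: 0.047
```

```bash
python3 - <<'E'
from h import *
s=snapshot("wrist")
for b in darkblobs(s,(0,235,200,300),90,150): print(b[0],b[1].round(1))
for x in(.444,.447,.450,.453):
    for y,n in((-.0014,3),(.1029+0,2)):
        xx=x+(.0114 if n==2 else 0); print(x,n,hullc(s,tab(xx,y,.167,.209,-.109)).round(1), proj(s,tab(xx,y,.167,.209,-.109))[:,0].round(0).tolist())
togo(.447,0,.173,1.462)
E
```

```text
[236, 0, 25, 92, 1797] [248.2  50.5]
[248, 199, 26, 36, 770] [260.3 217.6]
0.444 3 [244.2 235.3] [239.0, 234.0, 238.0, 233.0, 255.0, 254.0, 254.0, 254.0]
0.444 2 [241.5  52.5] [236.0, 230.0, 235.0, 228.0, 254.0, 253.0, 254.0, 253.0]
0.447 3 [249.  234.9] [243.0, 239.0, 242.0, 238.0, 259.0, 259.0, 259.0, 259.0]
0.447 2 [247.2  51.7] [240.0, 235.0, 240.0, 234.0, 259.0, 259.0, 259.0, 259.0]
0.45 3 [254.  234.4] [247.0, 244.0, 246.0, 243.0, 263.0, 264.0, 263.0, 264.0]
0.45 2 [253.1  51. ] [245.0, 241.0, 244.0, 240.0, 263.0, 265.0, 263.0, 265.0]
0.453 3 [259.  233.9] [251.0, 249.0, 250.0, 249.0, 267.0, 269.0, 267.0, 270.0]
0.453 2 [259.1  50.4] [249.0, 247.0, 249.0, 247.0, 268.0, 271.0, 268.0, 272.0]
t 7.5 pos [ 0.4517 -0.0024  0.1726] shift(now axes) [ 1.9 -4.9 -0.4] shift(target axes) [ 1.9 -4.9 -0.4] rot [-0.1  0.  -0.1] F [0.28 0.7  0.57] w 0.0469
```

Call:
{"op": "arm_command", "data": {"commands": "0 0 0 0 0 0 0;0 0 0 0 0 0 0;0 0 0 0 0 0 0;0 0 0 0 0 0 0"}}

```text
time: 8.02
tool_pos: [0.4525, -0.0025, 0.1733]
ee_rot: [3.141, 0.0, 1.46]
wrist_force: [1.7, -0.3, -1.6]
width: 0.0119
```

```bash
python3 - <<'E'
from h import *
togo(.447,-.0014,.173,1.462)
E
```

```text
t 8.0 pos [ 0.4525 -0.0025  0.1733] shift(now axes) [ 0.5 -5.6  0.3] shift(target axes) [ 0.5 -5.6  0.3] rot [ 0.   0.  -0.1] F [ 1.67 -0.28 -1.62] w 0.0119
```

Call:
{"op": "arm_command", "data": {"commands": "0 0 -6 0 0 0 0;0 0 -6 0 0 0 0;0 0 -5 0 0 0 0;0 0 0 0 0 0 0"}}

```text
time: 8.52
tool_pos: [0.4518, -0.0024, 0.1907]
ee_rot: [-3.139, 0.0, 1.46]
wrist_force: [-0.1, -0.2, -1.4]
width: 0.0119
```

Call:
{"op": "arm_command", "data": {"commands": "0 0 -0.5 0 0 0 0;0 4 0 0 0 0 0;0 4 0 0 0 0 0;0 0 0 0 0 0 0"}}

```text
time: 9.02
tool_pos: [0.4601, -0.0034, 0.1905]
ee_rot: [-3.138, 0.0, 1.46]
wrist_force: [-0.1, -0.9, -1.3]
width: 0.0117
```

Call:
{"op": "arm_command", "data": {"commands": "0 6 0 0 0 0 0;0 6 0 0 0 0 0;0 6 0 0 0 0 0;0 10 0 0 0 0 0;0 10 0 0 0 0 0;0 10 0 0 0 0 0;0 10 0 0 0 0 0;0 0 0 0 0 0 0"}}

```text
time: 10.02
tool_pos: [0.5225, -0.0103, 0.1897]
ee_rot: [-3.138, 0.0, 1.46]
wrist_force: [-0.6, -0.2, -1.7]
width: 0.0117
```

```bash
cat >> h.py <<'E'
def racks(s,draw=True):
    out={}
    for q in("rack_blue","rack_orange"):
        hsv=cv2.cvtColor(s["img"],cv2.COLOR_BGR2HSV)
        lo,hi=((100,120,50),(125,255,255)) if "blue" in q else ((5,190,120),(15,255,255))
        m=cv2.inRange(hsv,lo,hi);n,l,st,c=cv2.connectedComponentsWithStats(cv2.morphologyEx(m,cv2.MORPH_CLOSE,np.ones((5,5))))
        out[q]=(m,st[1:],c[1:])
    return out
E
python3 - <<'E'
from h import *
F=[]
for i in range(6):
    s=snapshot("scene" if i else "top");F.append(robot.get_obs()["wrist_force"])
    if i==0: cv2.imwrite("pics/t5.png",s["img"]); 
print(np.mean(F,0).round(2),np.std(F,0).round(2))
togo(.52,-.0014,.19,1.462)
for q in("rack_blue","rack_orange"):
    for r in models.tip_of(q,s)[:2]: print(q,r)
a=cv2.resize(s["img"][110:290,140:360],(733,600),interpolation=cv2.INTER_CUBIC);cv2.imwrite("pics/s5.png",a)
E
```

```text
[-0.08  0.18 -1.57] [0.38 0.46 0.46]
t 10.3 pos [ 0.5216 -0.0101  0.1902] shift(now axes) [ 8.5 -2.6  0.2] shift(target axes) [ 8.5 -2.6  0.2] rot [-0.2  0.  -0.1] F [ 0.08 -0.01 -0.98] w 0.0121
rack_blue {'centre': [0.5996, 0.5763], 'conf': 0.74}
rack_blue {'centre': [0.4117, 0.4997], 'conf': 0.68}
rack_orange {'centre': [0.4719, 0.6724], 'conf': 0.9}
```

View pics/s5.png

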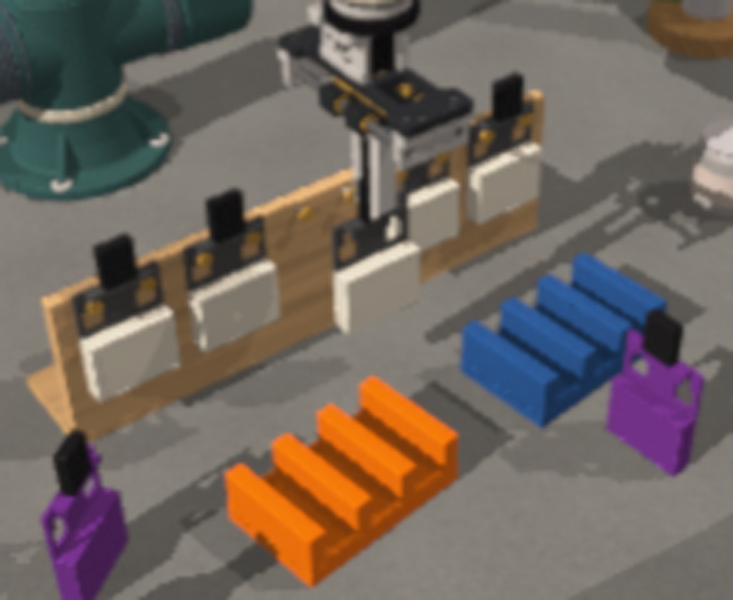

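The sample is drawn off and held level. It weighs about 1.6 N, which makes it hollow, so it goes to orange. Now I fit both rack poses to their outlines in two cameras.

```bash
cat >> h.py <<'E'
from scipy.optimize import minimize
def rackmask(s,q):
    hsv=cv2.cvtColor(s["img"],cv2.COLOR_BGR2HSV)
    lo,hi=((104,130,40),(120,255,255)) if "blue" in q else ((4,180,90),(16,255,255))
    m=cv2.morphologyEx(cv2.inRange(hsv,lo,hi),cv2.MORPH_CLOSE,np.ones((3,3)))
    return m
def fitrack(q,shots,x0):
    box=np.array([[a,b,z] for a in(-.052,.052) for b in(-.084,.084) for z in(0,.055)])
    T=[]
    for s in shots:
        m=rackmask(s,q);c=proj(s,[[x0[0],x0[1],.03]])[0];yy,xx=np.mgrid[:384,:512]
        m[np.hypot(xx-c[0],yy-c[1])>(38 if len(shots)<3 and s["origin"][2]>1.2 else 55)]=0
        n,l,st,_=cv2.connectedComponentsWithStats(m);keep=np.isin(l,[i for i in range(1,n) if st[i,4]>40])
        h=cv2.convexHull(np.argwhere(keep)[:,::-1].astype(np.int32));big=np.zeros((1536,2048),np.uint8);cv2.fillConvexPoly(big,(h*4+2).astype(np.int32),1);big=cv2.dilate(big,np.ones((4,4)));T.append((s,big))
    def f(p):
        c,sn=np.cos(p[2]),np.sin(p[2]);P=box@np.array([[c,sn,0],[-sn,c,0],[0,0,1]])+[p[0],p[1],0];L=0
        for s,b in T:
            k=np.zeros_like(b);cv2.fillConvexPoly(k,cv2.convexHull((proj(s,P)*4+2).astype(np.float32)).astype(np.int32),1)
            L+=1-(k&b).sum()/(k|b).sum()
        return L
    x0=np.array(x0);best=None
    for y0 in(-.2,0,.2):
        a=np.array([x0[0],x0[1],y0]);r=minimize(f,a,method="Nelder-Mead",options=dict(initial_simplex=a+np.array([[0,0,0],[.015,0,0],[0,.015,0],[0,0,.15]])))
        if best is None or r.fun<best.fun:best=r
    p=best.x;c,sn=np.cos(p[2]),np.sin(p[2])
    print(q,p.round(4),"loss",round(best.fun/len(T),3),"slots",[(round(p[0]-sn*y,4),round(p[1]+c*y,4)) for y in(-.05,0,.05)]);return p
E
python3 - <<'E'
from h import *
t=snapshot("top");c=snapshot("scene")
for q,x0 in(("rack_blue",(.62,.125)),("rack_orange",(.607,-.137))):
    fitrack(q,[t],x0);fitrack(q,[c],x0);fitrack(q,[t,c],x0)
E
```

```text
rack_blue [0.6216 0.1346 0.0234] loss 0.238 slots [(np.float64(0.6227), np.float64(0.0846)), (np.float64(0.6216), np.float64(0.1346)), (np.float64(0.6204), np.float64(0.1845))]
rack_blue [0.6249 0.1303 0.0159] loss 0.053 slots [(np.float64(0.6257), np.float64(0.0803)), (np.float64(0.6249), np.float64(0.1303)), (np.float64(0.6241), np.float64(0.1803))]
rack_blue [0.6227 0.1307 0.0269] loss 0.15 slots [(np.float64(0.6241), np.float64(0.0807)), (np.float64(0.6227), np.float64(0.1307)), (np.float64(0.6214), np.float64(0.1807))]
rack_orange [ 0.6146 -0.1438 -0.0261] loss 0.389 slots [(np.float64(0.6133), np.float64(-0.1937)), (np.float64(0.6146), np.float64(-0.1438)), (np.float64(0.6159), np.float64(-0.0938))]
rack_orange [ 0.6167 -0.1361  0.0232] loss 0.014 slots [(np.float64(0.6179), np.float64(-0.1861)), (np.float64(0.6167), np.float64(-0.1361)), (np.float64(0.6156), np.float64(-0.0861))]
rack_orange [ 0.6162 -0.1364  0.0167] loss 0.208 slots [(np.float64(0.617), np.float64(-0.1864)), (np.float64(0.6162), np.float64(-0.1364)), (np.float64(0.6154), np.float64(-0.0864))]
```

```bash
python3 - <<'E'
from h import *
togo(.6179,-.1861,.215,1.462)
E
```

```text
t 10.5 pos [ 0.5218 -0.0102  0.1902] shift(now axes) [-164.3  114.9  -25.1] shift(target axes) [-164.5  114.7  -24.8] rot [-0.2  0.  -0.1] F [-0.35  0.25 -1.98] w 0.0116
```

Call:
{"op": "arm_command", "data": {"commands": "-5 15 -12 0 0 0 0;-20 20 -12 0 0 0 0;-23 20 0 0 0 0 0;-23 20 0 0 0 0 0;-23 20 0 0 0 0 0;-23 10 0 0 0 0 0;-23 5 0 0 0 0 0;-23 4 0 0 0 0 0;0 0 0 0 0 0 0"}}

```text
time: 11.65
tool_pos: [0.6188, -0.1907, 0.2146]
ee_rot: [-3.138, -0.001, 1.462]
wrist_force: [0.0, -0.3, -1.8]
width: 0.0116
```

Call:
{"op": "arm_command", "data": {"commands": "0 0 0 0 0 10.3 0;0 0 0 0 0 10.3 0;0 0 0 0 0 10.3 0;0 0 0 0 0 10.3 0;0 0 0 0 0 10.3 0;0 0 0 0 0 10.3 0;0 0 0 0 0 10.3 0;0 0 0 0 0 10.3 0;0 0 0 0 0 0 0"}}

```text
time: 12.78
tool_pos: [0.6166, -0.1841, 0.2176]
ee_rot: [-3.134, 0.003, -0.015]
wrist_force: [0.3, 0.3, -2.5]
width: 0.0116
```

```bash
python3 - <<'E'
from h import *
togo(.6179,-.1861,.215,.023)
s=snapshot("wrist");cv2.imwrite("pics/w6.png",s["img"])
def rk(p,pts):
    c,sn=np.cos(p[2]),np.sin(p[2]);return np.array(pts)@np.array([[c,sn,0],[-sn,c,0],[0,0,1]])+[p[0],p[1],0]
im=s["img"].copy()
for y in(-.084,.084,-.034,.034,-.066,.066,-.016,.016):
    a=proj(s,rk((.6167,-.1361,.0232),[[-.052,y,.055],[.052,y,.055]]));
    if abs(a).max()<2000: cv2.line(im,*[tuple(map(int,q)) for q in a],(0,255,0),1)
cv2.imwrite("pics/w6.png",im)
E
```

```text
t 12.8 pos [ 0.6166 -0.1841  0.2176] shift(now axes) [1.3 2.  2.6] shift(target axes) [1.2 2.1 2.6] rot [-0.4  0.1 -2.2] F [ 0.33  0.26 -2.48] w 0.0116
```

View pics/w6.png

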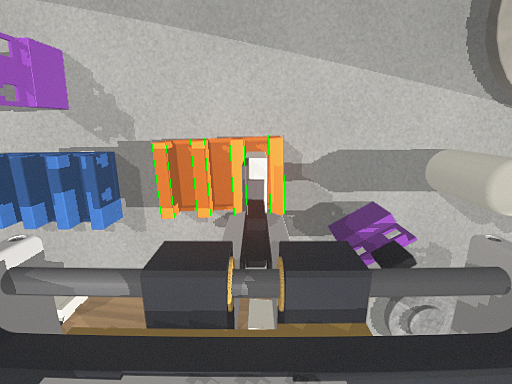

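The outline fit lies on the orange rack's bars, and the held sample is centred over its last slot, about (258,170). I lower it.

Call:
{"op": "arm_command", "data": {"commands": "1.2 2 0 -0.4 0 -2.2 0;0 0 0 0 0 0 0;0 0 20 0 0 0 0;0 0 20 0 0 0 0;0 0 15 0 0 0 0;0 0 12 0 0 0 0;0 0 8 0 0 0 0;0 0 6 0 0 0 0;0 0 0 0 0 0 0"}}

```text
time: 13.95
tool_pos: [0.6182, -0.1848, 0.1357]
ee_rot: [-3.141, -0.001, 0.035]
wrist_force: [-0.9, 0.6, -1.8]
width: 0.0118
```

```bash
python3 - <<'E'
from h import *
togo(.6179,-.1861,.1235,.023)
E
```

```text
t 13.9 pos [ 0.6182 -0.1848  0.1357] shift(now axes) [-0.3  1.3 12.2] shift(target axes) [-0.3  1.3 12.2] rot [-0.  -0.1  0.7] F [-0.85  0.62 -1.81] w 0.0118
```

Call:
{"op": "arm_command", "data": {"commands": "0 0.5 4 0 0 0 0;0 0 3 0 0 0 0;0 0 2 0 0 0 0;0 0 1.5 0 0 0 0;0 0 0 0 0 0 0"}}

```text
time: 14.58
tool_pos: [0.619, -0.1857, 0.1262]
ee_rot: [3.141, -0.004, 0.035]
wrist_force: [-1.0, 0.1, -1.3]
width: 0.0118
```

Call:
{"op": "arm_command", "data": {"commands": "0 0 1 0 0 0 0;0 0 1 0 0 0 0;0 0 0 0 0 0 0"}}

```text
time: 14.95
tool_pos: [0.6192, -0.1857, 0.1243]
ee_rot: [3.141, -0.004, 0.035]
wrist_force: [0.7, 0.2, -1.9]
width: 0.0119
```

Call:
{"op": "arm_command", "data": {"commands": "0 0 1 0 0 0 0;0 0 1 0 0 0 0;0 0 0 0 0 0 0"}}

```text
time: 15.32
tool_pos: [0.6194, -0.1858, 0.1237]
ee_rot: [3.14, -0.005, 0.035]
wrist_force: [-0.4, -0.8, -1.3]
width: 0.0119
```

Call:
{"op": "arm_command", "data": {"commands": "0 0 1 0 0 0 0;0 0 1 0 0 0 0;0 0 0 0 0 0 0"}}

```text
time: 15.7
tool_pos: [0.6195, -0.1858, 0.1237]
ee_rot: [3.14, -0.007, 0.035]
wrist_force: [-0.7, 1.3, 0.8]
width: 0.0116
```

The sample touched down at TCP z 0.1237, as predicted. I release it and go on to sample 4.

Call:
{"op": "arm_command", "data": {"commands": "0 0 0 0 0 0 0.35;0 0 0 0 0 0 0.35;0 0 0 0 0 0 0.35;0 0 -8 0 0 0 0.35;0 0 -20 0 0 0 0.35;0 0 -30 0 0 0 0.35;0 0 -35 0 0 0 0.5;0 0 -35 0 0 0 0.5;0 0 -10 0 0 0 0.5"}}

```text
time: 16.82
tool_pos: [0.6189, -0.1857, 0.2648]
ee_rot: [3.14, -0.007, 0.035]
wrist_force: [-0.6, -0.6, -0.5]
width: 0.0473
```

Call:
{"op": "arm_command", "data": {"commands": "-30 -14 0 0 0 0 0.5;-30 -14 0 0 0 0 0.5;-30 -14 0 0 0 0 0.5;-30 -14 0 0 0 0 0.5;-30 -14 0 0 0 0 0.5;-30 -14 0 0 0 0 0.5;0 0 0 0 0 0 0.5"}}

```text
time: 17.7
tool_pos: [0.4295, -0.1056, 0.2573]
ee_rot: [-3.14, 0.0, 0.035]
wrist_force: [-0.0, -0.2, 0.6]
width: 0.0467
```

Call:
{"op": "arm_command", "data": {"commands": "0 0 0 0 0 -10.2 0.5;0 0 0 0 0 -10.2 0.5;0 0 0 0 0 -10.2 0.5;0 0 0 0 0 -10.2 0.5;0 0 0 0 0 -10.2 0.5;0 0 0 0 0 -10.2 0.5;0 0 0 0 0 -10.2 0.5;0 0 0 0 0 -10.2 0.5;0 0 0 0 0 0 0.5"}}

```text
time: 18.82
tool_pos: [0.4364, -0.1092, 0.2496]
ee_rot: [-3.135, -0.003, 1.503]
wrist_force: [0.0, -0.2, 0.1]
width: 0.047
```

```bash
cat >> h.py <<'E'
def look():
    "wrist look: blob of the tab between the fingers vs. prediction"
    s=snapshot("wrist")
    for b in darkblobs(s,(0,236,200,310),90,150): print("blob",b[0],b[1].round(1))
    return s
def findtab(s,x,y,guess=(0,0)):
    P=proj(s,tab(x,y,.167,.209,-.109));print("pred bbox",P.min(0).round(0),P.max(0).round(0),"centre",hullc(s,tab(x,y,.167,.209,-.109)).round(1))
E
python3 - <<'E'
from h import *
s=look();findtab(s,.4353,-.1058);findtab(s,.4581,.1029)
togo(.4353,-.1058,.26,1.462)
s=snapshot("scene");fitrack("rack_orange",[s],(.617,-.136))
fitrack("rack_blue",[s],(.625,.13))
cv2.imwrite("pics/s7.png",cv2.resize(s["img"][110:290,140:360],(733,600),interpolation=cv2.INTER_CUBIC))
E
```

```text
blob [248, 170, 17, 50, 612] [256.  196.4]
blob [289, 213, 11, 23, 151] [292.4 226.8]
blob [212, 214, 11, 22, 154] [218.5 226.8]
pred bbox [248. 175.] [263. 220.] centre [255.4 198. ]
pred bbox [ 258. -110.] [277. -26.] centre [266.4 -69.6]
t 18.9 pos [ 0.4364 -0.1092  0.2496] shift(now axes) [  3.3  -1.4 -10.4] shift(target axes) [  3.2  -1.4 -10.4] rot [-0.4 -0.2  2.3] F [-0.24  0.62  0.03] w 0.0465
rack_orange [ 0.6173 -0.1367  0.0176] loss 0.015 slots [(np.float64(0.6182), np.float64(-0.1867)), (np.float64(0.6173), np.float64(-0.1367)), (np.float64(0.6164), np.float64(-0.0867))]
rack_blue [0.6015 0.1118 0.0043] loss 0.034 slots [(np.float64(0.6017), np.float64(0.0618)), (np.float64(0.6015), np.float64(0.1118)), (np.float64(0.6013), np.float64(0.1618))]
```

View pics/s7.png

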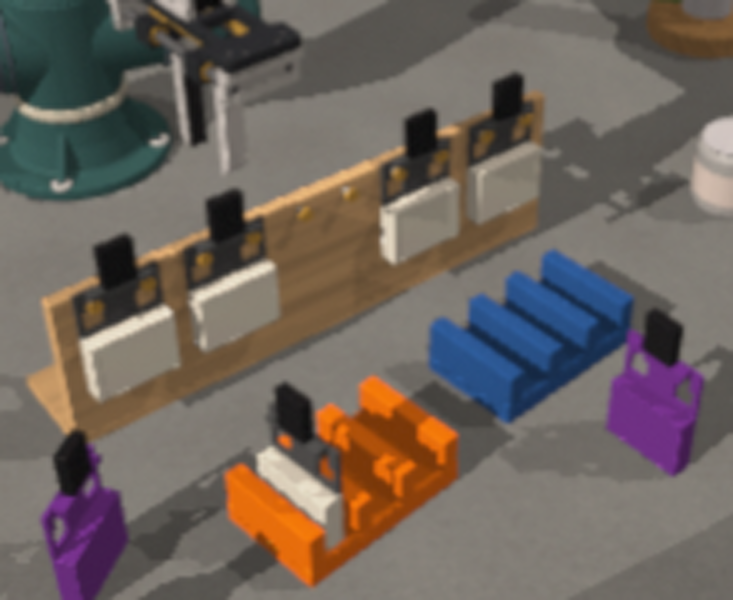

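Sample 3 stands in the orange rack at about (300,460). The blue rack has been knocked toward the rail: its fit is now (0.6015, 0.1118), so I'll refit before using it. Sample 4's tab is where the fit predicted, and I go down on it.

Call:
{"op": "arm_command", "data": {"commands": "3 -1.4 0 -0.4 -0.2 2.3 0.5;0 0 0 0 0 0 0.5;0 0 20 0 0 0 0.5;0 0 20 0 0 0 0.5;0 0 15 0 0 0 0.5;0 0 10 0 0 0 0.5;0 0 5 0 0 0 0.5;0 0 0 0 0 0 0.5"}}

```text
time: 19.92
tool_pos: [0.437, -0.1072, 0.1778]
ee_rot: [3.139, 0.002, 1.455]
wrist_force: [-0.0, 0.8, 0.2]
width: 0.0472
```

```bash
python3 - <<'E'
from h import *
togo(.4353,-.1058,.173,1.462)
E
```

```text
t 19.9 pos [ 0.437  -0.1072  0.1778] shift(now axes) [ 1.3 -1.9  4.8] shift(target axes) [ 1.3 -1.8  4.8] rot [ 0.2  0.1 -0.4] F [-0.04  0.8   0.16] w 0.0472
```

Call:
{"op": "arm_command", "data": {"commands": "1 -1 4 0.2 0 0 0.5;0 0 0 0 0 0 0.5;0 0 0 0 0 0 0;0 0 0 0 0 0 0;0 0 0 0 0 0 0;0 0 0 0 0 0 0"}}

```text
time: 20.68
tool_pos: [0.4376, -0.1065, 0.1755]
ee_rot: [3.138, 0.003, 1.455]
wrist_force: [1.7, 1.6, -1.9]
width: 0.0115
```

Call:
{"op": "arm_command", "data": {"commands": "0 0 -6 0 0 0 0;0 0 -6 0 0 0 0;0 0 -5 0 0 0 0;0 0 0 0 0 0 0"}}

```text
time: 21.18
tool_pos: [0.4376, -0.106, 0.1911]
ee_rot: [3.14, 0.001, 1.455]
wrist_force: [1.6, -0.2, -3.4]
width: 0.0119
```

Call:
{"op": "arm_command", "data": {"commands": "0 4 0 0 0 0 0;0 4 0 0 0 0 0;0 0 0 0 0 0 0"}}

```text
time: 21.55
tool_pos: [0.4445, -0.1068, 0.1905]
ee_rot: [-3.139, 0.001, 1.455]
wrist_force: [0.3, 0.1, -4.2]
width: 0.0121
```

Call:
{"op": "arm_command", "data": {"commands": "0 0 -2.5 0 0 0 0;0 0 0 0 0 0 0;0 5 0 0 0 0 0;0 5 0 0 0 0 0;0 5 0 0 0 0 0;0 10 -2 0 0 0 0;0 10 -3 0 0 0 0;0 10 -5 0 0 0 0;0 10 -5 0 0 0 0;0 10 -5 0 0 0 0;0 0 0 0 0 0 0"}}

```text
time: 22.92
tool_pos: [0.5145, -0.115, 0.2142]
ee_rot: [-3.139, 0.001, 1.455]
wrist_force: [-0.2, 0.1, -3.8]
width: 0.0114
```

```bash
python3 - <<'E'
from h import *
F=[]
for i in range(4):
    s=snapshot("scene");F.append(robot.get_obs()["wrist_force"])
print(np.mean(F,0).round(2),np.std(F,0).round(2))
p=fitrack("rack_blue",[s],(.60,.112));
togo(.6017,.0618,.215,1.462)
E
```

```text
[-0.27  0.79 -4.2 ] [0.28 0.55 0.09]
rack_blue [0.6011 0.1125 0.0114] loss 0.026 slots [(np.float64(0.6017), np.float64(0.0625)), (np.float64(0.6011), np.float64(0.1125)), (np.float64(0.6006), np.float64(0.1625))]
t 23.1 pos [ 0.5131 -0.1147  0.2134] shift(now axes) [185.6  67.5  -2. ] shift(target axes) [185.1  68.9  -1.6] rot [-0.2  0.  -0.4] F [-0.38  1.05 -4.16] w 0.012
```

It weighs 4.2 N, so it is solid and goes to blue. I carry it high to the far slot.

Call:
{"op": "arm_command", "data": {"commands": "0 7 -20 0 0 0 0;15 7 -20 0 0 0 0;30 7 -15 0 0 0 0;30 7 -10 0 0 0 0;30 7 -5 0 0 0 0;30 7 0 0 0 0 0;30 7 0 0 0 0 0;30 4 0 0 0 0 0;30 2 0 0 0 0 0;30 0 0 0 0 0 0;30 0 0 0 0 0 0;0 0 0 0 0 0 0"}}

```text
time: 24.62
tool_pos: [0.5995, 0.1693, 0.2819]
ee_rot: [-3.13, 0.002, 1.45]
wrist_force: [0.5, -0.3, -4.4]
width: 0.0118
```

Call:
{"op": "arm_command", "data": {"commands": "0 0 0 0 0 10.3 0;0 0 0 0 0 10.3 0;0 0 0 0 0 10.3 0;0 0 0 0 0 10.3 0;0 0 0 0 0 10.3 0;0 0 0 0 0 10.3 0;0 0 0 0 0 10.3 0;0 0 0 0 0 10.3 0;0 0 0 0 0 0 0"}}

```text
time: 25.75
tool_pos: [0.5969, 0.1596, 0.2807]
ee_rot: [3.133, 0.016, -0.043]
wrist_force: [-0.7, -0.1, -5.3]
width: 0.0121
```

```bash
python3 - <<'E'
from h import *
s=snapshot("scene");p=fitrack("rack_blue",[s],(.60,.112));
togo(p[0]-np.sin(p[2])*.05,p[1]+.05,.15,p[2])
E
```

```text
rack_blue [0.6021 0.1122 0.0163] loss 0.034 slots [(np.float64(0.6029), np.float64(0.0622)), (np.float64(0.6021), np.float64(0.1122)), (np.float64(0.6012), np.float64(0.1621))]
t 25.8 pos [0.5969 0.1596 0.2807] shift(now axes) [  6.3  -3.9 130.6] shift(target axes) [  4.4  -2.5 130.7] rot [ 0.5  0.9 -3.4] F [ 0.55  1.24 -4.52] w 0.0117
```

Call:
{"op": "arm_command", "data": {"commands": "4.5 -2.5 0 0.5 0.9 -3.4 0;0 0 0 0 0 0 0;0 0 20 0 0 0 0;0 0 25 0 0 0 0;0 0 25 0 0 0 0;0 0 15 0 0 0 0;0 0 0 0 0 0 0"}}

```text
time: 26.68
tool_pos: [0.6008, 0.1597, 0.1941]
ee_rot: [3.14, 0.001, 0.024]
wrist_force: [-0.2, 0.3, -4.2]
width: 0.012
```

```bash
python3 - <<'E'
from h import *
togo(.601,.1621,.13,.014)
s=snapshot("wrist");im=s["img"].copy();p=(.602,.1123,.014)
c,sn=np.cos(p[2]),np.sin(p[2])
for y in(-.084,.084,-.034,.034,-.066,.066,-.016,.016):
    P=np.array([[-.052,y,.055],[.052,y,.055]])@np.array([[c,sn,0],[-sn,c,0],[0,0,1]])+[p[0],p[1],0];a=proj(s,P)
    if abs(a).max()<2000: cv2.line(im,*[tuple(map(int,q)) for q in a],(0,255,0),1)
cv2.imwrite("pics/w8.png",im)
E
```

```text
t 26.7 pos [0.6008 0.1597 0.1941] shift(now axes) [ 0.3 -2.5 64.1] shift(target axes) [ 0.2 -2.4 64.1] rot [0.1 0.1 0.6] F [-0.17  0.27 -4.17] w 0.012
```

View pics/w8.png

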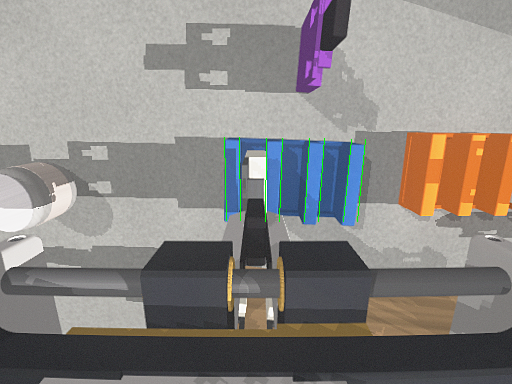

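The blue outline fit lies on the bars and the sample is over the left-hand (far) slot at (256,168). I lower it.

Call:
{"op": "arm_command", "data": {"commands": "0 -2 0 0 0 0 0;0 0 15 0 0 0 0;0 0 15 0 0 0 0;0 0 13 0 0 0 0;0 0 8 0 0 0 0;0 0 4 0 0 0 0;0 0 0 0 0 0 0"}}

```text
time: 27.6
tool_pos: [0.6025, 0.1621, 0.1386]
ee_rot: [3.141, -0.004, 0.024]
wrist_force: [0.3, -0.0, -4.2]
width: 0.0119
```

Call:
{"op": "arm_command", "data": {"commands": "0 0 2 0 0 0 0;0 0 2 0 0 0 0;0 0 1 0 0 0 0;0 0 0 0 0 0 0"}}

```text
time: 28.1
tool_pos: [0.6034, 0.1622, 0.1349]
ee_rot: [3.141, -0.007, 0.024]
wrist_force: [0.1, 0.6, -3.4]
width: 0.0116
```

Call:
{"op": "arm_command", "data": {"commands": "0 0 1 0 0 0 0;0 0 1 0 0 0 0;0 0 0 0 0 0 0"}}

```text
time: 28.48
tool_pos: [0.6035, 0.1622, 0.133]
ee_rot: [3.141, -0.008, 0.024]
wrist_force: [-0.1, 0.2, -4.4]
width: 0.0118
```

Call:
{"op": "arm_command", "data": {"commands": "0 0 2 0 0 0 0;0 0 2 0 0 0 0;0 0 2 0 0 0 0;0 0 0 0 0 0 0"}}

```text
time: 28.98
tool_pos: [0.6035, 0.1622, 0.1265]
ee_rot: [3.141, -0.008, 0.024]
wrist_force: [0.4, 0.8, -5.3]
width: 0.0117
```

Call:
{"op": "arm_command", "data": {"commands": "0 0 1 0 0 0 0;0 0 1 0 0 0 0;0 0 1 0 0 0 0;0 0 0 0 0 0 0"}}

```text
time: 29.48
tool_pos: [0.6037, 0.1622, 0.1263]
ee_rot: [-3.142, -0.009, 0.024]
wrist_force: [-1.1, -0.4, -2.6]
width: 0.0117
```

Call:
{"op": "arm_command", "data": {"commands": "0 0 1 0 0 0 0;0 0 1 0 0 0 0;0 0 0 0 0 0 0"}}

```text
time: 29.85
tool_pos: [0.6043, 0.1623, 0.1262]
ee_rot: [-3.141, -0.012, 0.024]
wrist_force: [-1.7, -0.3, -0.5]
width: 0.0119
```

Call:
{"op": "arm_command", "data": {"commands": "0 0 0 0 0 0 0.35;0 0 0 0 0 0 0.35;0 0 0 0 0 0 0.35;0 0 -8 0 0 0 0.35;0 0 -20 0 0 0 0.35;0 0 -30 0 0 0 0.35;0 0 -35 0 0 0 0.5;0 0 -35 0 0 0 0.5;0 0 -8 0 0 0 0.5"}}

```text
time: 30.98
tool_pos: [0.6037, 0.1624, 0.267]
ee_rot: [-3.14, -0.016, 0.024]
wrist_force: [-0.2, 0.0, 0.8]
width: 0.0472
```

Call:
{"op": "arm_command", "data": {"commands": "-28 11 0 0 0 0 0.5;-28 11 0 0 0 0 0.5;-28 11 0 0 0 0 0.5;-28 11 0 0 0 0 0.5;-28 11 0 0 0 0 0.5;0 0 0 0 0 0 0.5"}}

```text
time: 31.72
tool_pos: [0.4601, 0.1024, 0.2587]
ee_rot: [-3.141, -0.009, 0.024]
wrist_force: [0.1, 0.2, 0.3]
width: 0.0472
```

Call:
{"op": "arm_command", "data": {"commands": "0 0 0 0 0 -10.2 0.5;0 0 0 0 0 -10.2 0.5;0 0 0 0 0 -10.2 0.5;0 0 0 0 0 -10.2 0.5;0 0 0 0 0 -10.2 0.5;0 0 0 0 0 -10.2 0.5;0 0 0 0 0 -10.2 0.5;0 0 0 0 0 -10.2 0.5;0 0 0 0 0 0 0.5"}}

```text
time: 32.85
tool_pos: [0.4661, 0.1052, 0.25]
ee_rot: [3.141, -0.002, 1.495]
wrist_force: [0.1, -0.5, -0.0]
width: 0.047
```

```bash
python3 - <<'E'
from h import *
s=look();findtab(s,.4581,.1029)
togo(.4581,.1029,.26,1.462)
E
```

```text
blob [243, 59, 17, 47, 692] [251.2  81.8]
blob [242, 182, 14, 45, 564] [248.1 203.9]
pred bbox [240. 181.] [255. 227.] centre [247.7 204.2]
t 32.9 pos [0.466  0.1052 0.2499] shift(now axes) [ -2.8  -7.7 -10.1] shift(target axes) [ -3.1  -7.6 -10.1] rot [ 0.  -0.1  1.9] F [0.24 0.33 0.38] w 0.0468
```

Call:
{"op": "arm_command", "data": {"commands": "-3 -7.5 0 0 0 1.9 0.5;0 0 0 0 0 0 0.5;0 0 20 0 0 0 0.5;0 0 20 0 0 0 0.5;0 0 15 0 0 0 0.5;0 0 10 0 0 0 0.5;0 0 5 0 0 0 0.5;0 0 0 0 0 0 0.5"}}

```text
time: 33.9
tool_pos: [0.4589, 0.1028, 0.1785]
ee_rot: [3.137, -0.003, 1.452]
wrist_force: [-1.2, -0.4, -0.3]
width: 0.047
```

```bash
python3 - <<'E'
from h import *
togo(.4581,.1029,.173,1.462)
E
```

```text
t 33.9 pos [0.4589 0.1028 0.1785] shift(now axes) [-0.1 -0.9  5.5] shift(target axes) [-0.  -0.8  5.5] rot [ 0.2 -0.2 -0.6] F [-1.17 -0.42 -0.28] w 0.047
```

Call:
{"op": "arm_command", "data": {"commands": "0 -0.5 5 0.2 -0.2 -0.5 0.5;0 0 0 0 0 0 0.5;0 0 0 0 0 0 0;0 0 0 0 0 0 0;0 0 0 0 0 0 0;0 0 0 0 0 0 0"}}

```text
time: 34.65
tool_pos: [0.4598, 0.103, 0.1751]
ee_rot: [3.137, 0.0, 1.461]
wrist_force: [-0.2, 0.0, -1.2]
width: 0.0116
```

Call:
{"op": "arm_command", "data": {"commands": "0 0 -6 0 0 0 0;0 0 -6 0 0 0 0;0 0 -6 0 0 0 0;0 0 0 0 0 0 0"}}

```text
time: 35.15
tool_pos: [0.4597, 0.103, 0.1935]
ee_rot: [3.138, 0.0, 1.461]
wrist_force: [1.1, -0.2, -2.6]
width: 0.0119
```

Raised 18.4 mm. Now I draw it out.

Call:
{"op": "arm_command", "data": {"commands": "0 4 0 0 0 0 0;0 4 0 0 0 0 0;0 0 0 0 0 0 0"}}

```text
time: 35.52
tool_pos: [0.4675, 0.102, 0.1931]
ee_rot: [3.14, 0.001, 1.461]
wrist_force: [0.1, 0.0, -2.1]
width: 0.0118
```

Call:
{"op": "arm_command", "data": {"commands": "0 5 0 0 0 0 0;0 5 0 0 0 0 0;0 6 -1 0 0 0 0;0 10 -2 0 0 0 0;0 10 -10 0 0 0 0;0 10 -20 0 0 0 0;0 5 -25 0 0 0 0;0 0 -25 0 0 0 0;0 0 0 0 0 0 0"}}

```text
time: 36.65
tool_pos: [0.5235, 0.0956, 0.2774]
ee_rot: [3.141, 0.001, 1.46]
wrist_force: [0.4, 0.0, -2.7]
width: 0.0116
```

```bash
python3 - <<'E'
from h import *
F=[]
for i in range(4):
    s=snapshot("scene");F.append(robot.get_obs()["wrist_force"])
print(np.mean(F,0).round(2),np.std(F,0).round(2))
p=fitrack("rack_blue",[s],(.60,.112));p=fitrack("rack_orange",[s],(.617,-.136))
togo(.602,.112,.285,1.462)
togo(.617,-.136,.285,1.462)
E
```

```text
[ 0.33  0.2  -1.75] [0.33 0.54 0.67]
rack_blue [0.6015 0.1116 0.0149] loss 0.106 slots [(np.float64(0.6022), np.float64(0.0616)), (np.float64(0.6015), np.float64(0.1116)), (np.float64(0.6007), np.float64(0.1616))]
rack_orange [ 0.6173 -0.1367  0.0176] loss 0.015 slots [(np.float64(0.6182), np.float64(-0.1867)), (np.float64(0.6173), np.float64(-0.1367)), (np.float64(0.6164), np.float64(-0.0867))]
t 36.9 pos [0.5213 0.0956 0.2733] shift(now axes) [ 25.2  78.3 -12.3] shift(target axes) [ 25.1  78.4 -11.7] rot [-0.4  0.2 -0.1] F [ 0.2   0.16 -1.18] w 0.0119
t 36.9 pos [0.5213 0.0956 0.2733] shift(now axes) [-219.7  120.5  -12. ] shift(target axes) [-219.8  120.2  -11.7] rot [-0.4  0.2 -0.1] F [ 0.2   0.16 -1.18] w 0.0119
```

About 1.8–2 N, so it is hollow and goes to the orange middle slot.

Call:
{"op": "arm_command", "data": {"commands": "-15 15 -6 0 0 0 0;-30 15 -3 0 0 0 0;-30 15 -3 0 0 0 0;-30 15 -3 0 0 0 0;-30 15 0 0 0 0 0;-30 15 0 0 0 0 0;-25 15 0 0 0 0 0;-23 13 0 0 0 0 0;0 0 0 0 0 0 0"}}

```text
time: 37.98
tool_pos: [0.6197, -0.1462, 0.28]
ee_rot: [-3.124, 0.006, 1.456]
wrist_force: [-0.5, 0.5, -1.7]
width: 0.0117
```

Call:
{"op": "arm_command", "data": {"commands": "0 0 0 0 0 10.3 0;0 0 0 0 0 10.3 0;0 0 0 0 0 10.3 0;0 0 0 0 0 10.3 0;0 0 0 0 0 10.3 0;0 0 0 0 0 10.3 0;0 0 0 0 0 10.3 0;0 0 0 0 0 10.3 0;0 0 0 0 0 0 0"}}

```text
time: 39.1
tool_pos: [0.6177, -0.1432, 0.2771]
ee_rot: [-3.141, 0.025, -0.024]
wrist_force: [-0.4, -0.7, -1.4]
width: 0.0115
```

```bash
python3 - <<'E'
from h import *
s=snapshot("scene");fitrack("rack_blue",[s],(.60,.112))
togo(.6173,-.1367,.14,.018)
E
```

```text
rack_blue [0.6011 0.1128 0.0051] loss 0.108 slots [(np.float64(0.6013), np.float64(0.0628)), (np.float64(0.6011), np.float64(0.1128)), (np.float64(0.6008), np.float64(0.1628))]
t 39.1 pos [ 0.6177 -0.1432  0.2771] shift(now axes) [  2.9  -6.4 137. ] shift(target axes) [ -0.3  -6.5 137.1] rot [-0.1  1.4 -2.3] F [-0.62 -0.07 -2.46] w 0.0117
```

Call:
{"op": "arm_command", "data": {"commands": "0 -6.5 0 -0.1 1.4 -2.3 0;0 0 0 0 0 0 0;0 0 20 0 0 0 0;0 0 25 0 0 0 0;0 0 20 0 0 0 0;0 0 10 0 0 0 0;0 0 0 0 0 0 0"}}

```text
time: 40.02
tool_pos: [0.6178, -0.1354, 0.2017]
ee_rot: [3.14, -0.004, 0.029]
wrist_force: [0.4, 0.1, -1.8]
width: 0.012
```

```bash
python3 - <<'E'
from h import *
togo(.6173,-.1367,.126,.018)
E
```

```text
t 40.0 pos [ 0.6178 -0.1354  0.2017] shift(now axes) [-0.9  1.2 75.7] shift(target axes) [-0.6  1.3 75.7] rot [ 0.1 -0.2  0.7] F [ 0.35  0.14 -1.76] w 0.012
```

Call:
{"op": "arm_command", "data": {"commands": "-0.5 1.2 0 0 0 0.5 0;0 0 18 0 0 0 0;0 0 18 0 0 0 0;0 0 16 0 0 0 0;0 0 9 0 0 0 0;0 0 5 0 0 0 0;0 0 0 0 0 0 0"}}

```text
time: 40.9
tool_pos: [0.6182, -0.137, 0.1322]
ee_rot: [3.139, -0.006, 0.02]
wrist_force: [0.1, 0.6, -1.4]
width: 0.0116
```

Call:
{"op": "arm_command", "data": {"commands": "0 0 2 0 0 0 0;0 0 2 0 0 0 0;0 0 1 0 0 0 0;0 0 0 0 0 0 0"}}

```text
time: 41.4
tool_pos: [0.6193, -0.1374, 0.1289]
ee_rot: [3.138, -0.009, 0.021]
wrist_force: [-0.3, -0.1, -1.4]
width: 0.0118
```

Call:
{"op": "arm_command", "data": {"commands": "0 0 1 0 0 0 0;0 0 1 0 0 0 0;0 0 1 0 0 0 0;0 0 0 0 0 0 0"}}

```text
time: 41.9
tool_pos: [0.6194, -0.1374, 0.126]
ee_rot: [3.138, -0.01, 0.02]
wrist_force: [0.3, -0.7, -1.8]
width: 0.0119
```

Call:
{"op": "arm_command", "data": {"commands": "0 0 1 0 0 0 0;0 0 1 0 0 0 0;0 0 0 0 0 0 0"}}

```text
time: 42.28
tool_pos: [0.6197, -0.1375, 0.1256]
ee_rot: [3.138, -0.011, 0.021]
wrist_force: [-1.3, -0.0, -1.8]
width: 0.0115
```

Call:
{"op": "arm_command", "data": {"commands": "0 0 1 0 0 0 0;0 0 1 0 0 0 0;0 0 0 0 0 0 0"}}

```text
time: 42.65
tool_pos: [0.6198, -0.1375, 0.1255]
ee_rot: [3.137, -0.012, 0.021]
wrist_force: [-2.0, 0.2, 1.3]
width: 0.0121
```

It is seated. I release and go to sample 5.

Call:
{"op": "arm_command", "data": {"commands": "0 0 0 0 0 0 0.35;0 0 0 0 0 0 0.35;0 0 0 0 0 0 0.35;0 0 -8 0 0 0 0.35;0 0 -20 0 0 0 0.35;0 0 -30 0 0 0 0.35;0 0 -35 0 0 0 0.5;0 0 -35 0 0 0 0.5;0 0 -8 0 0 0 0.5"}}

```text
time: 43.78
tool_pos: [0.6185, -0.1371, 0.2646]
ee_rot: [3.137, -0.013, 0.021]
wrist_force: [-0.4, -0.0, -0.2]
width: 0.0467
```

Call:
{"op": "arm_command", "data": {"commands": "-27 10 0 0 0 0 0.5;-27 10 0 0 0 0 0.5;-27 10 0 0 0 0 0.5;-27 10 0 0 0 0 0.5;-27 10 0 0 0 0 0.5;-27 10 0 0 0 0 0.5;-27 8 0 0 0 0 0.5;0 0 0 0 0 0 0.5"}}

```text
time: 44.78
tool_pos: [0.4237, -0.2096, 0.254]
ee_rot: [-3.141, -0.003, 0.021]
wrist_force: [-0.0, -1.5, -0.9]
width: 0.0468
```

Call:
{"op": "arm_command", "data": {"commands": "0 0 0 0 0 -10.3 0.5;0 0 0 0 0 -10.3 0.5;0 0 0 0 0 -10.3 0.5;0 0 0 0 0 -10.3 0.5;0 0 0 0 0 -10.3 0.5;0 0 0 0 0 -10.3 0.5;0 0 0 0 0 -10.3 0.5;0 0 0 0 0 -10.3 0.5;0 0 0 0 0 0 0.5"}}

```text
time: 45.9
tool_pos: [0.4295, -0.2055, 0.2457]
ee_rot: [-3.138, -0.01, 1.511]
wrist_force: [-0.7, 0.9, 0.1]
width: 0.047
```

```bash
python3 - <<'E'
from h import *
s=look();findtab(s,.4239,-.2102)
togo(.4239,-.2102,.26,1.462)
s=snapshot("scene");fitrack("rack_orange",[s],(.617,-.136));fitrack("rack_blue",[s],(.60,.112))
E
```

```text
blob [245, 185, 15, 46, 602] [252.  207.6]
blob [212, 213, 11, 23, 154] [218.6 226.8]
blob [289, 213, 11, 23, 151] [292.4 226.8]
pred bbox [243. 185.] [258. 231.] centre [250.7 208.3]
t 46.0 pos [ 0.4294 -0.2055  0.2456] shift(now axes) [ -4.9  -5.3 -14.4] shift(target axes) [ -5.2  -5.  -14.4] rot [-0.2 -0.6  2.8] F [-0.61  0.72 -0.27] w 0.0473
rack_orange [ 0.6171 -0.1365  0.0318] loss 0.01 slots [(np.float64(0.6186), np.float64(-0.1865)), (np.float64(0.6171), np.float64(-0.1365)), (np.float64(0.6155), np.float64(-0.0865))]
rack_blue [0.6012 0.111  0.0059] loss 0.103 slots [(np.float64(0.6015), np.float64(0.061)), (np.float64(0.6012), np.float64(0.111)), (np.float64(0.601), np.float64(0.161))]
```

Call:
{"op": "arm_command", "data": {"commands": "-5 -4.5 0 -0.2 -0.6 2.7 0.5;0 0 0 0 0 0 0.5;0 0 20 0 0 0 0.5;0 0 20 0 0 0 0.5;0 0 13 0 0 0 0.5;0 0 9 0 0 0 0.5;0 0 5 0 0 0 0.5;0 0 0 0 0 0 0.5"}}

```text
time: 47.0
tool_pos: [0.4266, -0.2101, 0.1772]
ee_rot: [3.139, 0.001, 1.457]
wrist_force: [-0.1, 0.1, -0.3]
width: 0.0471
```

```bash
python3 - <<'E'
from h import *
togo(.4245,-.2102,.173,1.462)
E
```

```text
t 47.0 pos [ 0.4266 -0.2101  0.1772] shift(now axes) [-0.3 -2.1  4.2] shift(target axes) [-0.3 -2.1  4.2] rot [ 0.2  0.  -0.3] F [-0.11  0.07 -0.3 ] w 0.0471
```

Call:
{"op": "arm_command", "data": {"commands": "0 -1.5 4 0.2 0 0 0.5;0 0 0 0 0 0 0.5;0 0 0 0 0 0 0;0 0 0 0 0 0 0;0 0 0 0 0 0 0;0 0 0 0 0 0 0"}}

```text
time: 47.75
tool_pos: [0.4265, -0.2106, 0.1748]
ee_rot: [3.138, 0.002, 1.457]
wrist_force: [1.3, -0.4, -1.4]
width: 0.0118
```

Call:
{"op": "arm_command", "data": {"commands": "0 0 -6 0 0 0 0;0 0 -6 0 0 0 0;0 0 -6 0 0 0 0;0 0 0 0 0 0 0"}}

```text
time: 48.25
tool_pos: [0.4265, -0.2096, 0.1911]
ee_rot: [3.14, -0.001, 1.458]
wrist_force: [2.0, -1.0, -4.6]
width: 0.0119
```

Call:
{"op": "arm_command", "data": {"commands": "0 0 -2 0 0 0 0;0 0 0 0 0 0 0;0 4 0 0 0 0 0;0 4 0 0 0 0 0;0 0 0 0 0 0 0"}}

```text
time: 48.88
tool_pos: [0.4334, -0.2104, 0.1926]
ee_rot: [-3.139, -0.001, 1.457]
wrist_force: [0.1, 0.3, -4.7]
width: 0.0117
```

Call:
{"op": "arm_command", "data": {"commands": "0 5 0 0 0 0 0;0 5 0 0 0 0 0;0 6 -1 0 0 0 0;0 10 -2 0 0 0 0;0 10 -10 0 0 0 0;0 10 -20 0 0 0 0;0 10 -25 0 0 0 0;0 10 -25 0 0 0 0;0 0 0 0 0 0 0"}}

```text
time: 50.0
tool_pos: [0.5048, -0.2185, 0.2766]
ee_rot: [-3.138, -0.002, 1.457]
wrist_force: [-0.3, -0.2, -4.1]
width: 0.0115
```

```bash
python3 - <<'E'
from h import *
F=[]
for i in range(4):
    s=snapshot("scene");F.append(robot.get_obs()["wrist_force"])
print(np.mean(F,0).round(2),np.std(F,0).round(2))
p=fitrack("rack_blue",[s],(.60,.112));p=fitrack("rack_orange",[s],(.617,-.136))
togo(.6012,.112,.285,1.462)
E
```

```text
[-0.13  0.02 -5.06] [0.26 0.33 0.35]
rack_blue [0.6018 0.112  0.0115] loss 0.1 slots [(np.float64(0.6023), np.float64(0.062)), (np.float64(0.6018), np.float64(0.112)), (np.float64(0.6012), np.float64(0.162))]
rack_orange [ 0.6176 -0.1366  0.0277] loss 0.015 slots [(np.float64(0.619), np.float64(-0.1866)), (np.float64(0.6176), np.float64(-0.1366)), (np.float64(0.6162), np.float64(-0.0866))]
t 50.2 pos [ 0.5022 -0.2176  0.2726] shift(now axes) [338.8  60.7 -11.4] shift(target axes) [338.4  62.6 -12.4] rot [-0.7 -0.3 -0.3] F [ 0.28 -0.24 -5.54] w 0.0117
```

About 4.6–5 N, so it is solid and goes to the blue middle slot.

Call:
{"op": "arm_command", "data": {"commands": "12 0 -8 -0.7 -0.3 0 0;30 2 -3 0 0 0 0;32 2 -2 0 0 0 0;32 2 -1 0 0 0 0;32 4 0 0 0 0 0;32 6 0 0 0 0 0;32 8 0 0 0 0 0;32 8 0 0 0 0 0;32 8 0 0 0 0 0;32 8 0 0 0 0 0;30 8 0 0 0 0 0;0 0 0 0 0 0 0"}}

```text
time: 51.7
tool_pos: [0.59, 0.1213, 0.2867]
ee_rot: [-3.139, -0.005, 1.46]
wrist_force: [-0.4, -0.6, -5.3]
width: 0.012
```

Call:
{"op": "arm_command", "data": {"commands": "0 0 0 0 0 10.3 0;0 0 0 0 0 10.3 0;0 0 0 0 0 10.3 0;0 0 0 0 0 10.3 0;0 0 0 0 0 10.3 0;0 0 0 0 0 10.3 0;0 0 0 0 0 10.3 0;0 0 0 0 0 10.3 0;0 0 0 0 0 0 0"}}

```text
time: 52.82
tool_pos: [0.5828, 0.1175, 0.288]
ee_rot: [-3.14, 0.006, -0.029]
wrist_force: [0.5, -0.4, -5.1]
width: 0.012
```

```bash
python3 - <<'E'
from h import *
s=snapshot("scene");fitrack("rack_blue",[s],(.60,.112))
togo(.6018,.112,.126,.012)
E
```

```text
rack_blue [0.6012 0.1112 0.0065] loss 0.105 slots [(np.float64(0.6015), np.float64(0.0612)), (np.float64(0.6012), np.float64(0.1112)), (np.float64(0.6009), np.float64(0.1612))]
t 52.9 pos [0.5828 0.1176 0.288 ] shift(now axes) [ 20.2   5.3 161.9] shift(target axes) [ 19.    5.8 162. ] rot [-0.1  0.3 -2.3] F [ 0.47  0.45 -4.75] w 0.0118
```

Call:
{"op": "arm_command", "data": {"commands": "18.5 5.5 0 0 0.3 -2.3 0;0 0 0 0 0 0 0;0 0 20 0 0 0 0;0 0 25 0 0 0 0;0 0 25 0 0 0 0;0 0 12 0 0 0 0;0 0 0 0 0 0 0"}}

```text
time: 53.75
tool_pos: [0.5974, 0.1122, 0.2058]
ee_rot: [-3.139, 0.002, 0.022]
wrist_force: [0.3, -0.1, -4.2]
width: 0.0116
```

```bash
python3 - <<'E'
from h import *
togo(.6015,.112,.126,.012)
E
```

```text
t 53.8 pos [0.5974 0.1122 0.2058] shift(now axes) [ 4.3  0.6 79.8] shift(target axes) [ 4.1  0.3 79.8] rot [-0.2  0.1  0.6] F [ 0.3  -0.14 -4.2 ] w 0.0116
```

Call:
{"op": "arm_command", "data": {"commands": "3 0.3 0 0 0 0.5 0;0 0 18 0 0 0 0;0 0 18 0 0 0 0;0 0 16 0 0 0 0;0 0 12 0 0 0 0;0 0 7 0 0 0 0;0 0 0 0 0 0 0"}}

```text
time: 54.62
tool_pos: [0.6011, 0.1123, 0.1314]
ee_rot: [-3.138, 0.0, 0.013]
wrist_force: [0.3, 0.7, -4.7]
width: 0.0119
```

Call:
{"op": "arm_command", "data": {"commands": "0 0 2 0 0 0 0;0 0 2 0 0 0 0;0 0 0 0 0 0 0"}}

```text
time: 55.0
tool_pos: [0.6021, 0.1125, 0.1289]
ee_rot: [-3.138, -0.003, 0.013]
wrist_force: [-0.4, 0.1, -5.2]
width: 0.0118
```

Call:
{"op": "arm_command", "data": {"commands": "0 0 1 0 0 0 0;0 0 1 0 0 0 0;0 0 1 0 0 0 0;0 0 0 0 0 0 0"}}

```text
time: 55.5
tool_pos: [0.6025, 0.1125, 0.1265]
ee_rot: [-3.138, -0.004, 0.013]
wrist_force: [-0.0, 1.0, -5.1]
width: 0.012
```

Call:
{"op": "arm_command", "data": {"commands": "0 0 1 0 0 0 0;0 0 1 0 0 0 0;0 0 1 0 0 0 0;0 0 0 0 0 0 0"}}

```text
time: 56.0
tool_pos: [0.6027, 0.1125, 0.1257]
ee_rot: [-3.138, -0.006, 0.013]
wrist_force: [-1.0, -0.3, -3.0]
width: 0.0117
```

Call:
{"op": "arm_command", "data": {"commands": "0 0 1 0 0 0 0;0 0 1 0 0 0 0;0 0 0 0 0 0 0"}}

```text
time: 56.38
tool_pos: [0.6031, 0.1126, 0.1255]
ee_rot: [-3.138, -0.008, 0.013]
wrist_force: [-2.9, 0.2, -1.0]
width: 0.0118
```

Call:
{"op": "arm_command", "data": {"commands": "0 0 1 0 0 0 0;0 0 1 0 0 0 0;0 0 0 0 0 0 0"}}

```text
time: 56.75
tool_pos: [0.6042, 0.1126, 0.1253]
ee_rot: [-3.138, -0.012, 0.013]
wrist_force: [-2.0, -0.7, 1.3]
width: 0.0117
```

It is seated. I release and go to sample 1.

Call:
{"op": "arm_command", "data": {"commands": "0 0 0 0 0 0 0.35;0 0 0 0 0 0 0.35;0 0 0 0 0 0 0.35;0 0 -8 0 0 0 0.35;0 0 -20 0 0 0 0.35;0 0 -30 0 0 0 0.35;0 0 -35 0 0 0 0.5;0 0 -35 0 0 0 0.5;0 0 -8 0 0 0 0.5"}}

```text
time: 57.88
tool_pos: [0.6031, 0.1122, 0.2643]
ee_rot: [-3.137, -0.012, 0.013]
wrist_force: [-0.6, -0.0, 0.3]
width: 0.0469
```

Call:
{"op": "arm_command", "data": {"commands": "-26 -19 0 0 0 0 0.5;-26 -19 0 0 0 0 0.5;-26 -19 0 0 0 0 0.5;-26 -19 0 0 0 0 0.5;-26 -18 0 0 0 0 0.5;0 0 0 0 0 0 0.5"}}

```text
time: 58.62
tool_pos: [0.4671, 0.2063, 0.2571]
ee_rot: [-3.139, -0.005, 0.012]
wrist_force: [-0.7, -0.0, -0.2]
width: 0.0468
```

Call:
{"op": "arm_command", "data": {"commands": "0 0 0 0 0 -10.4 0.5;0 0 0 0 0 -10.4 0.5;0 0 0 0 0 -10.4 0.5;0 0 0 0 0 -10.4 0.5;0 0 0 0 0 -10.4 0.5;0 0 0 0 0 -10.4 0.5;0 0 0 0 0 -10.4 0.5;0 0 0 0 0 -10.4 0.5;0 0 0 0 0 0 0.5"}}

```text
time: 59.75
tool_pos: [0.4721, 0.1999, 0.2475]
ee_rot: [-3.138, 0.006, 1.503]
wrist_force: [0.6, 1.0, 0.1]
width: 0.0472
```

```bash
python3 - <<'E'
from h import *
s=look();findtab(s,.4695,.2073)
togo(.4695,.2073,.26,1.462)
s=snapshot("scene");fitrack("rack_blue",[s],(.60,.112))
E
```

```text
blob [246, 171, 15, 45, 589] [253.3 193.3]
blob [288, 213, 12, 23, 151] [292.3 226.8]
pred bbox [245. 171.] [261. 217.] centre [253.2 194.1]
t 59.8 pos [0.472  0.1999 0.2474] shift(now axes) [  7.1  -3.1 -12.6] shift(target axes) [  7.1  -3.3 -12.6] rot [-0.2  0.3  2.3] F [ 0.04 -0.19  0.5 ] w 0.0467
rack_blue [0.6012 0.1111 0.0061] loss 0.178 slots [(np.float64(0.6015), np.float64(0.0611)), (np.float64(0.6012), np.float64(0.1111)), (np.float64(0.6009), np.float64(0.1611))]
```

Call:
{"op": "arm_command", "data": {"commands": "7 -3.2 0 -0.2 0.3 2.2 0.5;0 0 0 0 0 0 0.5;0 0 20 0 0 0 0.5;0 0 20 0 0 0 0.5;0 0 14 0 0 0 0.5;0 0 9 0 0 0 0.5;0 0 5 0 0 0 0.5;0 0 0 0 0 0 0.5"}}

```text
time: 60.85
tool_pos: [0.4712, 0.206, 0.1779]
ee_rot: [3.139, 0.001, 1.455]
wrist_force: [0.4, -0.5, -0.7]
width: 0.0468
```

```bash
python3 - <<'E'
from h import *
togo(.47,.2073,.173,1.462)
E
```

```text
t 60.9 pos [0.4712 0.206  0.1779] shift(now axes) [ 1.1 -1.3  4.9] shift(target axes) [ 1.1 -1.3  4.9] rot [ 0.1  0.  -0.4] F [ 0.42 -0.5  -0.75] w 0.0468
```

Call:
{"op": "arm_command", "data": {"commands": "1 -1 4.5 0.1 0 0 0.5;0 0 0 0 0 0 0.5;0 0 0 0 0 0 0;0 0 0 0 0 0 0;0 0 0 0 0 0 0;0 0 0 0 0 0 0"}}

```text
time: 61.6
tool_pos: [0.4712, 0.2075, 0.175]
ee_rot: [3.138, -0.001, 1.455]
wrist_force: [2.0, 0.1, -1.3]
width: 0.0116
```

Call:
{"op": "arm_command", "data": {"commands": "0 0 -6 0 0 0 0;0 0 -6 0 0 0 0;0 0 -6 0 0 0 0;0 0 0 0 0 0 0"}}

```text
time: 62.1
tool_pos: [0.4711, 0.2069, 0.1911]
ee_rot: [3.14, 0.002, 1.455]
wrist_force: [1.5, 1.3, -4.3]
width: 0.0118
```

Call:
{"op": "arm_command", "data": {"commands": "0 0 -2 0 0 0 0;0 0 0 0 0 0 0;0 4 0 0 0 0 0;0 4 0 0 0 0 0;0 0 0 0 0 0 0"}}

```text
time: 62.72
tool_pos: [0.4782, 0.2059, 0.1926]
ee_rot: [-3.139, 0.002, 1.455]
wrist_force: [0.9, 0.2, -4.2]
width: 0.0122
```

Call:
{"op": "arm_command", "data": {"commands": "0 5 0 0 0 0 0;0 5 0 0 0 0 0;0 6 -1 0 0 0 0;0 10 -2 0 0 0 0;0 10 -12 0 0 0 0;0 10 -22 0 0 0 0;0 5 -28 0 0 0 0;0 0 -28 0 0 0 0;0 0 0 0 0 0 0"}}

```text
time: 63.85
tool_pos: [0.5347, 0.1992, 0.2868]
ee_rot: [-3.138, 0.003, 1.454]
wrist_force: [0.2, -0.3, -5.3]
width: 0.0123
```

```bash
python3 - <<'E'
from h import *
F=[]
for i in range(4):
    s=snapshot("scene");F.append(robot.get_obs()["wrist_force"])
print(np.mean(F,0).round(2),np.std(F,0).round(2))
p=fitrack("rack_blue",[s],(.60,.112));p=fitrack("rack_orange",[s],(.617,-.136))
togo(.602,.0615,.288,1.462);togo(.616,-.0866,.288,1.462)
E
```

```text
[ 0.02 -0.41 -5.44] [0.4  0.47 0.54]
rack_blue [0.6016 0.1117 0.0076] loss 0.179 slots [(np.float64(0.602), np.float64(0.0617)), (np.float64(0.6016), np.float64(0.1117)), (np.float64(0.6012), np.float64(0.1617))]
rack_orange [ 0.6172 -0.1365  0.0265] loss 0.014 slots [(np.float64(0.6186), np.float64(-0.1865)), (np.float64(0.6172), np.float64(-0.1365)), (np.float64(0.6159), np.float64(-0.0865))]
t 64.0 pos [0.5323 0.1988 0.2817] shift(now axes) [-128.3   85.1   -6.5] shift(target axes) [-128.9   84.2   -6.3] rot [-0.7  0.4 -0.5] F [-0.55 -0.99 -4.87] w 0.0118
t 64.0 pos [0.5323 0.1988 0.2817] shift(now axes) [-273.7  116.3   -5.8] shift(target axes) [-274.6  114.2   -6.3] rot [-0.7  0.4 -0.5] F [-0.55 -0.99 -4.87] w 0.0118
```

About 5 N, so it is solid and goes to the last blue slot.

Call:
{"op": "arm_command", "data": {"commands": "-10 2 -5 -0.7 0.4 0 0;-20 5 -3 0 0 0 0;-22 10 0 0 0 0 0;-22 15 0 0 0 0 0;-22 18 0 0 0 0 0;-20 18 0 0 0 0 0;-10 12 0 0 0 0 0;0 0 0 0 0 0 0"}}

```text
time: 65.05
tool_pos: [0.5955, 0.0561, 0.2847]
ee_rot: [-3.134, 0.003, 1.453]
wrist_force: [-0.2, -0.2, -4.9]
width: 0.0118
```

Call:
{"op": "arm_command", "data": {"commands": "0 0 0 0 0 10.4 0;0 0 0 0 0 10.4 0;0 0 0 0 0 10.4 0;0 0 0 0 0 10.4 0;0 0 0 0 0 10.4 0;0 0 0 0 0 10.4 0;0 0 0 0 0 10.4 0;0 0 0 0 0 10.4 0;0 0 0 0 0 0 0"}}

```text
time: 66.18
tool_pos: [0.5894, 0.0659, 0.2852]
ee_rot: [-3.138, 0.013, -0.033]
wrist_force: [0.4, -0.1, -5.5]
width: 0.012
```

```bash
python3 - <<'E'
from h import *
s=snapshot("scene");fitrack("rack_blue",[s],(.60,.112))
togo(.602,.0617,.126,.01)
E
```

```text
rack_blue [0.6015 0.1114 0.0116] loss 0.177 slots [(np.float64(0.6021), np.float64(0.0614)), (np.float64(0.6015), np.float64(0.1114)), (np.float64(0.6009), np.float64(0.1614))]
t 66.2 pos [0.5894 0.0659 0.2852] shift(now axes) [ 14.8   4.3 159. ] shift(target axes) [ 12.5   4.3 159.2] rot [-0.2  0.7 -2.4] F [-0.49  0.06 -3.92] w 0.0116
```

Call:
{"op": "arm_command", "data": {"commands": "13 4 0 0 0.7 -2.3 0;0 0 0 0 0 0 0;0 0 20 0 0 0 0;0 0 25 0 0 0 0;0 0 22 0 0 0 0;0 0 12 0 0 0 0;0 0 0 0 0 0 0"}}

```text
time: 67.1
tool_pos: [0.5995, 0.0648, 0.2054]
ee_rot: [-3.136, 0.002, 0.022]
wrist_force: [0.4, 0.3, -4.4]
width: 0.012
```

```bash
python3 - <<'E'
from h import *
togo(.602,.0617,.126,.01)
E
```

```text
t 67.1 pos [0.5995 0.0648 0.2054] shift(now axes) [ 2.6  3.6 79.4] shift(target axes) [ 2.4  3.1 79.4] rot [-0.3  0.1  0.7] F [ 0.42  0.27 -4.36] w 0.012
```

Call:
{"op": "arm_command", "data": {"commands": "1.5 3.2 0 -0.2 0 0.6 0;0 0 18 0 0 0 0;0 0 18 0 0 0 0;0 0 16 0 0 0 0;0 0 12 0 0 0 0;0 0 7 0 0 0 0;0 0 0 0 0 0 0"}}

```text
time: 67.97
tool_pos: [0.6015, 0.0616, 0.1306]
ee_rot: [-3.139, 0.001, 0.011]
wrist_force: [-0.3, 0.2, -5.1]
width: 0.0119
```

Call:
{"op": "arm_command", "data": {"commands": "0 0 2 0 0 0 0;0 0 1.5 0 0 0 0;0 0 1 0 0 0 0;0 0 0 0 0 0 0"}}

```text
time: 68.47
tool_pos: [0.6029, 0.0616, 0.128]
ee_rot: [-3.14, -0.003, 0.011]
wrist_force: [-0.3, 0.8, -3.7]
width: 0.0121
```

Call:
{"op": "arm_command", "data": {"commands": "0 0 1 0 0 0 0;0 0 1 0 0 0 0;0 0 1 0 0 0 0;0 0 0 0 0 0 0"}}

```text
time: 68.97
tool_pos: [0.6032, 0.0617, 0.1254]
ee_rot: [-3.139, -0.004, 0.011]
wrist_force: [-0.2, 0.5, -4.2]
width: 0.0117
```

Call:
{"op": "arm_command", "data": {"commands": "0 0 1 0 0 0 0;0 0 1 0 0 0 0;0 0 0 0 0 0 0"}}

```text
time: 69.35
tool_pos: [0.6032, 0.0617, 0.1255]
ee_rot: [-3.14, -0.006, 0.011]
wrist_force: [-1.0, -0.6, -3.3]
width: 0.0119
```

Call:
{"op": "arm_command", "data": {"commands": "0 0 1 0 0 0 0;0 0 1 0 0 0 0;0 0 0 0 0 0 0"}}

```text
time: 69.72
tool_pos: [0.6035, 0.0617, 0.1253]
ee_rot: [-3.14, -0.007, 0.011]
wrist_force: [-1.7, 0.2, -1.2]
width: 0.0115
```

Call:
{"op": "arm_command", "data": {"commands": "0 0 0 0 0 0 0.35;0 0 0 0 0 0 0.35;0 0 0 0 0 0 0.35;0 0 -8 0 0 0 0.35;0 0 -20 0 0 0 0.35;0 0 -30 0 0 0 0.35;0 0 -35 0 0 0 0.35;0 0 -35 0 0 0 0.35;-20 0 -20 0 0 0 0.35;-40 0 -10 0 0 0 0.35;-40 0 0 0 0 0 0.35;0 0 0 0 0 0 0.35"}}

```text
time: 71.22
tool_pos: [0.5023, 0.0601, 0.2923]
ee_rot: [-3.139, -0.02, 0.011]
wrist_force: [-0.4, 0.5, 0.6]
width: 0.033
```

```bash
python3 - <<'E'
from h import *
print(robot.get_obs()["tool_pos"])
s=snapshot("scene");fitrack("rack_blue",[s],(.60,.112));fitrack("rack_orange",[s],(.617,-.136))
cv2.imwrite("pics/s9.png",cv2.resize(s["img"][110:310,110:360],(750,600),interpolation=cv2.INTER_CUBIC))
E
```

```text
[0.50226462 0.06012009 0.29231331]
rack_blue [0.6024 0.1115 0.0222] loss 0.247 slots [(np.float64(0.6035), np.float64(0.0615)), (np.float64(0.6024), np.float64(0.1115)), (np.float64(0.6013), np.float64(0.1615))]
rack_orange [ 0.6175 -0.1368  0.0253] loss 0.015 slots [(np.float64(0.6188), np.float64(-0.1868)), (np.float64(0.6175), np.float64(-0.1368)), (np.float64(0.6162), np.float64(-0.0868))]
```

View pics/s9.png

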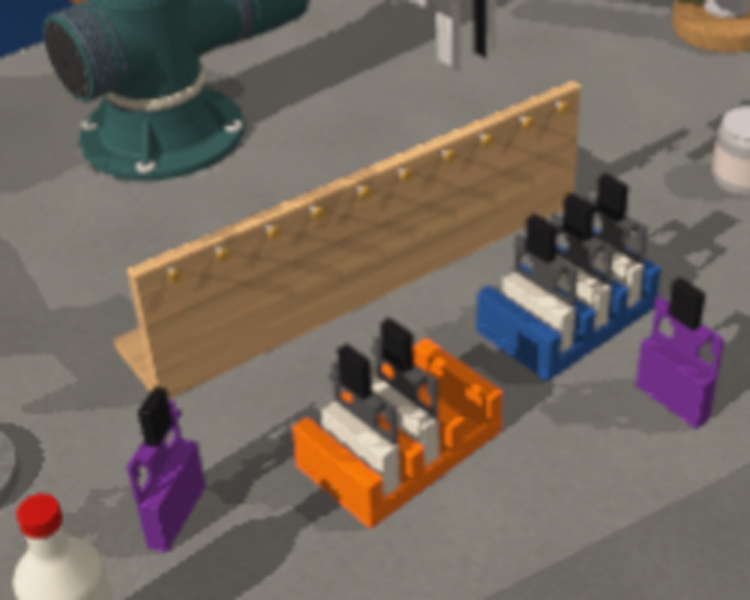

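The picture shows the rail empty. Two samples stand upright in orange at (360,400) and (405,380), and three in blue at (545,285) to (620,240). The purple ones and the bystanders in view look unmoved, and the gripper is clear.

```bash
python3 -c "
from h import *
print(robot.close_job())"
```

```text
the job is handed in; nothing more can be done
None
```

I took all five samples off the rail, weighed each one and stood it in a slot of its own, then handed the job in at about 71 s.

| Sample | Weight felt | Rack |
|---|---|---|
| 1 | about 5 N | blue |
| 2 | about 2 N | orange |
| 3 | about 1.6 N | orange |
| 4 | about 4.2 N | blue |
| 5 | about 5 N | blue |

**Last checks:** The final picture shows the rail empty and all five samples upright in their slots. It also shows both racks level and the gripper clear. Each sample touched down at a tool height within about 1 mm of the floor contact I predicted. The bystanders I could see looked unmoved, but I did not measure them. I never touched the purple look-alikes.

**What went wrong or disagreed:**
- **First grip on sample 3:** it closed about 14 mm too high and pulled the sample a few millimetres out from the rail. I regripped it lower before raising it, and I did not find the cause.
- **Blue rack:** it was knocked about 3 cm early on, so I fitted its position again before using it.
- **Rack fits:** the top-camera fit was poor, so I relied on the scene camera, checked twice against wrist-camera views. The blue rack's fit error rose towards the end (0.25), probably because the standing samples hid its outline, but its fitted position changed by only 1–2 mm.

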